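# Lay a thin-walled cylinder barrel in the V fixture, port to the index

### The job

Take the thin-walled aluminium barrel from the wooden rack and lay it in the two V blocks of the steel fixture, midway along, plain end towards the sliding stop and rolled so that its side port points the same way as the index finger on the post. Let go of it, then slide the end stop up until it just touches the plain end, without shoving the barrel along. The barrel dents easily: grip it with no more than about 40 N, set it down without dropping, knocking or pressing it, leave the index finger as it is set and do not disturb the other things on the bench.

Things in the scene. Friction and masses are not known exactly. Their poses are not given: they have to be found in the camera images.
- barrel: Bare aluminium tube, 42 mm across, 170 mm long, about 0.3 kg, with one round port boss on its side (16 mm across, 14 mm proud, 40 mm from the middle). Origin: its middle, on the centreline. y along the centreline towards the port end; z out through the port. Thin wall: dented by over 50 N on a finger pad, 40 N against rack or fixture, 15 N against the stop. Rolls and slides in the Vs if pushed.
- barrel_port (a point): Centre of the outer end face of the port boss (35 mm from the centreline).
- barrel_plain_end (a point): Centre of the barrel's end face that lies farther from the port (85 mm from its middle).
- rack: Wooden rack fixed to the bench: board 80 x 180 x 12 mm, two V supports 20 mm thick, 66 mm wide, 65 mm either side of its middle, up to barrel-centreline height. The barrel starts in them, level, centreline 100 mm above the bench, port leaning about 42 deg from upright to -x (robot side); its middle 110 mm is free all round, 88 mm down. Origin: under the middle; y along the V line, z up.
- fixture: Steel fixture fixed to the bench: plate 90 x 350 x 12 mm, two V blocks of the same form as the rack's 65 mm either side of the origin, index post at the +y end, sliding stop at the -y end. Origin: on the bench under the middle between the V blocks; y along the V line from stop to index, z up.
- fixture_seat (a point): Where the middle of the barrel (its origin) lies when it rests in both Vs midway between the blocks: on the V line, 100 mm above the bench. Axes as the fixture's.
- index (a joint): Angle of the index finger, rad: 0 straight up, positive leaning to the fixture's -x (towards the robot), set between -0.14 and 0.28. It turns about the V line on top of a post 106 mm from the fixture's middle in +y and is stiff but can be knocked out of its setting.
- index_tip (a point): Tip of the index finger (flat steel pointer, 10 mm wide), 55 mm from the V line. Its z axis points along the finger, away from the V line; the port must point along this z; y along the V line.
- stop (a joint): Travel of the end stop towards the V blocks, m, 0 to 0.08; starts between 0 and 0.025. Slides with about 2.5 N of friction and stays where it is left.
- stop_face (a point): Centre of the stop's round face (26 mm disc) that is to touch the barrel's end, 100 mm above the bench on the V line; y points towards the barrel.
- stop_grip (a point): Point to grip on the stop's upright post: 24 mm across (fixture x) by 20 mm along (fixture y), its top 16 mm above this point; 130 mm above the bench and 28 mm behind the stop's face.
- cold_chisel: Bystander: cold chisel lying on the bench, 167 x 23 x 19 mm; origin at the middle of its underside, y along it.
- spring_clamp: Bystander: black spring clamp lying flat, 127 x 58 x 26 mm; origin at the middle of its underside.
- grease_tin: Bystander: tin, 74 mm across and 74 mm high; origin at the middle of its underside.
- flat_offcut: Bystander: flat steel bar, 160 x 40 x 8 mm; origin at the middle of its underside.
- channel_work: Bystander: short steel channel, 85 x 40 x 32 mm, open side up; origin at the middle of its underside.

How it is judged:
On the way, in this order (a step that is already met when the one before it is completed fails the run):
1. the barrel lies in both V blocks, midway, port along the index finger, and is let go (x of barrel in the frame of fixture_seat between -0.004 and 0.004 m and z of barrel in the frame of fixture_seat between -0.004 and 0.004 m and y of barrel in the frame of fixture_seat between -0.012 and 0.012 m and angle between the y axis of barrel and the y axis of fixture_seat, either way round below 0.06 rad and angle between the z axis of barrel and the z axis of index_tip, either way round below 0.16 rad and angle between barrel's own z axis and vertical below 0.8 rad and contact force between the fingers and barrel below 0.1 N and linear speed of barrel below 0.01 m/s), for 0.2 s.
2. the stop has been slid up to the barrel's plain end (y of barrel_plain_end in the frame of stop_face between -0.003 and 0.003 m), for 0.2 s.
At the end, for the whole second after the job is handed in: Barrel in both Vs (centreline within 4 mm and 0.06 rad of the V line, middle within 12 mm of midway), port within 0.16 rad of the index finger, let go, at rest; stop face within 3 mm of the plain end; index tip within 8 mm of its start (all of step 1 and all of step 2 and distance of index_tip from where it was at the start of the episode below 0.008 m); the robot touches nothing.
It fails at once if the barrel is gripped with more than 50 N on each pad (100 N over both) (contact force between the fingers and barrel above 100 N).
It fails at once if the barrel is dropped, knocked or pressed onto the fixture with more than 40 N (contact force between barrel and fixture above 40 N).
It fails at once if the barrel is pressed on the rack with more than 40 N (contact force between barrel and rack above 40 N).
It fails at once if the stop is pushed against the barrel with more than 15 N (contact force between barrel and stop above 15 N).
It fails at once if a bystander is moved by more than 30 mm (distance of any of cold_chisel, spring_clamp, grease_tin, flat_offcut, channel_work from where it was at the start of the episode above 0.03 m).
It also fails if it takes over 53 s, if anything falls off the work surface, if the arm or the gripper's body presses on something with over 40 N, if the wrist force passes 120 N, or if a joint passes its speed limit or range.

### The arm

A 6-joint arm with a two-finger parallel gripper is mounted at the origin on a cart in front of the work surface, level with it; the furniture and walls round the work are solid. World frame = base frame: x ahead of the robot, y to its left, z up, the work surface at z = 0. Lengths are in m, angles in rad, forces in N, time in s.
With the tool pointing down it reaches from about 0.35 to 0.875 m from the base axis. Payload 4.2 kg.
Tool frame: the origin (TCP) lies midway between the tips of the shut fingers; the grasp point (between the pads) lies 19 mm behind it; z points along the fingers, y is the line along which they close (so a half turn about z gives the same grasp; the last joint's range is limited). The gripper opens to 85 mm and grips with 20 to 120 N. Pads are 22 mm wide; open, the fingers measure 114 mm over their backs; the gripper's body (76 mm by 85 mm) begins 54 mm behind the grasp point. The pads swing forward as they close: fully open they stand 13 mm farther back than shut.
Start: joints at [1.577, 0.385, 0.008, 0, -1.194, -0.259], TCP at [0.156, 0.605, 0.196] pointing down, gripper open.
Joint ranges: [-3.14, 3.14], [-1.21, 2.06], [-1.07, 1.41], [-3.16, 2.05], [-2.99, -0.16], [-3.1, 3.1]. Speed limits (rad/s): [2.79, 2.79, 3.14, 3.14, 3.14, 3.14].

### API

Orientations are given as [roll, pitch, yaw] about the fixed x, y, z axes, in that order (R = Rz(yaw) Ry(pitch) Rx(roll)).
In Python, from station import r gives the robot as it stands.
- The arm moves only by the tool send_rows, never from a script. Its argument "motion" is a list of rows, each a list of 3 entries, a list of its own where there are three numbers: the turn, a rotation vector about the tool's x, y, z in units of 5 degrees (1.0 is 5 degrees), then the shift along the tool's x, y, z in units of 40 mm (1.0 is 40 mm), then the opening, from -1 (shut) to 1 (fully open), so that 0 is half open. In form: [[[wx, wy, wz], [dx, dy, dz], claw], ...]. A call has 1 to 12 rows; each row shifts and turns the commanded pose from where the row before left it, along the tool's axes as they then stand; what a row does not reach is not made up. A row lasts 1/10 s, in which the tool goes at most 50 mm and 8.59 degrees, less where a joint would pass 70% of its speed; a pose out of reach is approached as far as the arm can. A call is refused whole if a number of a shift passes 1 or a number of a turn 1, either way. A call with a gripper value outside its range is refused whole. The fingers move at their own pace and stop on an object; "squeeze" is the grip in N (left out, the last holds). Time passes only in rows, so rows that do not move let the fingers close. It gives the time, the measured TCP pose, the force, the opening and the grip force at its end, in the units of the state.
- r.sense(): the state, without advancing time (a new reading comes with each control period).
- r.get_image(name): name is "scene" or "top" or "wrist"; returns (picture, depth): 384x512x3 uint8, red, green, blue; 384x512 float32, m along the optical axis (not along the pixel's ray), 0 where there is no reading.
- r.camera_info(name): a dict with "fx", "fy", "cx", "cy" (pixels), "cam_to_world" (4x4, takes a point from camera to world coordinates). Camera axes: x right, y up, looking along -z (the intrinsics and any distortion apply to the point x, -y, -z); pixel columns grow to the right and rows downward; lengths in m; the calibration is good to about 2 mm. A picture is of the moment at which its call begins: read the wrist's pose just before it. camera_info takes no time and is no camera call; for the wrist camera it gives the pose at the moment of the call.
- r.hand_in(): hands the job in; it is judged then, once.
The state is a dict: "time_s": time; "joint_pos": joint angles; "joint_velocities": joint speeds; "joint_torque": joint torques, N m; "ee_pos": TCP position; "ee_rot": TCP orientation; "contact_force": force on the tool from outside, world axes, zero at the start; "ft_torque": the same for the moment, N m; "gripper_width": finger opening in m; "grasp_force": force on a finger pad.
Only numpy, scipy, OpenCV 4.12 (cv2) and the standard library are available. Lean on these libraries where they do the work, as an engineer would, in place of code of your own. Each camera call takes 0.05 s, during which the arm holds its last target. There are 200 camera calls.

## Working session

There is one attempt and no reset: what is moved stays moved. The work goes in short steps, Python scripts to look and compute and a tool call to move; the robot and the scene stay as the last step left them, time stands still between calls to the robot, and variables do not carry over. Pictures are saved under pics/ and viewed, at most 10 in all, crops included, and the job is handed in when it is done.

Besides the shell and the picture viewer there is one more tool, called after "Call:" as name(argument=value, ...), one argument or row to a line, values as JSON. send_rows: Moves the arm, as the interface text tells. Its arguments: {"type":"object","properties":{"motion":{"type":"array","items":{"type":"array"}},"squeeze":{"type":"number"}},"required":["motion"]}

```bash
ls; mkdir -p pics; cat > h.py <<'E'
import numpy as np, cv2
from station import r
def cloud(name):
    ci=r.camera_info(name); im,d=r.get_image(name)
    v,u=np.mgrid[0:384,0:512]
    p=np.stack([(u-ci['cx'])/ci['fx']*d,-(v-ci['cy'])/ci['fy']*d,-d],-1)
    T=np.array(ci['cam_to_world']); P=p@T[:3,:3].T+T[:3,3]; P[d==0]=np.nan
    return im,d,P
def save(im,fn,s=1.5): cv2.imwrite('pics/'+fn,cv2.resize(im[:,:,::-1],None,fx=s,fy=s,interpolation=cv2.INTER_CUBIC))
E
python3 - <<'E'
from h import *
print(r.sense())
for n in ('top','scene'):
    print(n,r.camera_info(n)); im,d,P=cloud(n); np.savez(n+'0.npz',im=im,d=d,P=P); save(im,n+'0.png')
E
```

```text
pics
{'time_s': 0.0, 'joint_pos': array([ 1.57664717e+00,  3.85564390e-01,  6.66275270e-03, -5.33313479e-04,
       -1.19400917e+00, -2.58578044e-01]), 'joint_velocities': array([-0.00046746, -0.00064001,  0.00089675,  0.0007926 ,  0.00097885,
       -0.0008957 ]), 'joint_torque': array([-2.16706330e-04, -3.92284262e+01,  1.88404620e+01,  4.18630511e+00,
       -4.53413857e-03,  5.67448126e-06]), 'ee_pos': array([0.15610054, 0.60451898, 0.1948263 ]), 'ee_rot': array([ 3.13942173e+00, -6.16827803e-05, -2.52923884e-01]), 'contact_force': array([-0.28578926,  0.24835324, -0.54123738]), 'ft_torque': array([-0.03068347,  0.01383828,  0.0288002 ]), 'grasp_force': 0.0, 'gripper_width': 0.08576565173356895}
top {'fx': 358.70884953031566, 'fy': 358.70884953031566, 'cx': 251.81102690641558, 'cy': 189.63606215732904, 'cam_to_world': array([[ 1.67598133e-03,  9.91647864e-01, -1.28963964e-01,
         4.36574815e-01],
       [-9.99791244e-01, -9.64484451e-04, -2.04092704e-02,
        -9.31771374e-02],
       [-2.03631931e-02,  1.28971248e-01,  9.91439235e-01,
         1.06409804e+00],
       [ 0.00000000e+00,  0.00000000e+00,  0.00000000e+00,
         1.00000000e+00]])}
scene {'fx': 348.05858305531495, 'fy': 348.05858305531495, 'cx': 254.17043830934207, 'cy': 186.59567274428386, 'cam_to_world': array([[-0.86834232,  0.36379963, -0.33709263,  0.23255012],
       [-0.49583955, -0.6520894 ,  0.5735177 ,  0.5028338 ],
       [-0.011169  ,  0.66515355,  0.74662307,  0.87848019],
       [ 0.        ,  0.        ,  0.        ,  1.        ]])}
```

View pics/top0.png

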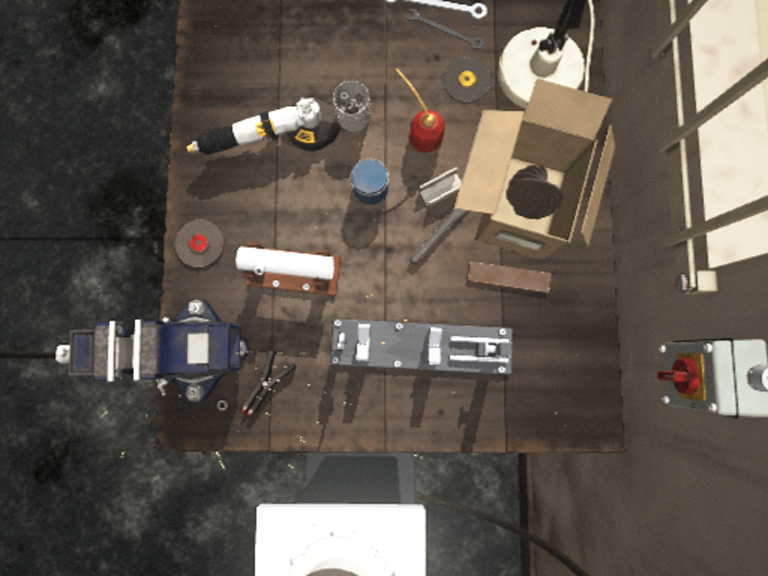

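View pics/scene0.png

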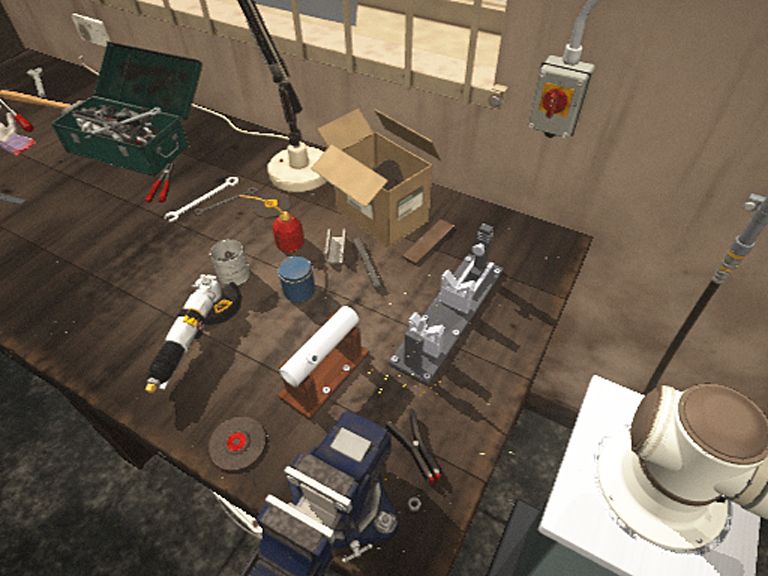

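The top view shows the barrel at about (287,263), its port near the left (+y) end at (258,270). The fixture plate spans (332–512, 320–375), with the index post at the left and the stop at the right (490,350). Bystanders are the clamp at (268,385), tin, channel, chisel and offcut.

```bash
cat > m.py <<'E'
from h import *
from scipy.optimize import least_squares
A=np.load('top0.npz');B=np.load('scene0.npz')
P=A['P']
def q(u,v): print((u,v),P[int(v/1.5),int(u/1.5)].round(3))
for u,v in [(245,262),(287,262),(325,265),(258,270),(335,322),(510,330),(510,370),(335,372),(362,340),(435,345),(342,342),(488,350),(400,350)]: q(u,v)
def cyl(Q,x0,tag):
    def f(p): # axis point (x,z at y=y0), slopes
        a=np.array([p[0],x0[1],p[1]]);d=np.array([p[2],1,p[3]]);d/=np.linalg.norm(d)
        w=Q-a; w=w-np.outer(w@d,d); return np.linalg.norm(w,axis=1)-.021
    s=least_squares(f,[x0[0],x0[2],0,0],loss='soft_l1',f_scale=.001); print(tag,len(Q),s.x.round(4),np.abs(s.fun).mean()); return s.x
for tag,D in (('top',A),('scene',B)):
    P=D['P'];im=D['im'].astype(int)
    c=P[int(262/1.5),int(287/1.5)] if tag=='top' else c
    if tag=='top': c0=c.copy();c0[2]=.1
    m=(np.abs(P[...,0]-c0[0])<.06)&(np.abs(P[...,1]-c0[1])<.11)&(P[...,2]>.095)
    Q=P[m]; x=cyl(Q,c0,tag)
    d=np.array([x[2],1,x[3]]);d/=np.linalg.norm(d);a=np.array([x[0],c0[1],x[1]])
    w=Q-a;t=w@d;rad=w-np.outer(t,d);rr=np.linalg.norm(rad,axis=1)
    print('y ext',np.percentile(t[rr<.023],[.5,99.5])+c0[1],'yaw',x[2])
    k=(rr>.0245)&(rr<.038); print('port n',k.sum(), t[k].mean()+c0[1], np.degrees(np.arctan2(-rad[k][:,0],rad[k][:,2])).mean())
    k=(rr>.033)&(rr<.038); print(k.sum(), t[k].mean()+c0[1], np.degrees(np.arctan2(-rad[k][:,0],rad[k][:,2])).mean())
    # fixture: plate top points & tall points
    F=(P[...,0]>.2)&(P[...,0]<.55)&(P[...,1]>-.5)&(P[...,1]<.05)
    pl=P[F&(np.abs(P[...,2]-.012)<.004)&(np.ptp(im,axis=-1)<25)&(im.mean(-1)>70)]
    print('plate',len(pl),pl.min(0),pl.max(0), cv2.minAreaRect((pl[:,:2]*1000).astype(np.float32)))
    hi=P[F&(P[...,2]>.06)]
    for z0,z1 in((.06,.09),(.09,.105),(.105,.13),(.13,.18)):
        h=hi[(hi[:,2]>z0)&(hi[:,2]<z1)]
        hist=np.histogram(h[:,1],np.arange(-.5,.05,.01)); 
        print(z0,[(round(e,2),n,h[(h[:,1]>=e)&(h[:,1]<e+.01)][:,0].mean().round(3)) for n,e in zip(*hist) if n])
im=A['im'];save(im[205:255,215:347],'fix_top.png',6)
E
python3 m.py
```

```text
(245, 262) [0.602 0.165 0.118]
(287, 262) [0.602 0.089 0.121]
(325, 265) [0.596 0.022 0.119]
(258, 270) [0.584 0.138 0.127]
(335, 322) [0.501 0.012 0.017]
(510, 330) [ 0.484 -0.329  0.012]
(510, 370) [ 0.409 -0.326  0.011]
(335, 372) [0.402 0.013 0.   ]
(362, 340) [ 0.464 -0.044  0.079]
(435, 345) [ 0.454 -0.179  0.059]
(342, 342) [ 0.458 -0.011  0.118]
(488, 350) [ 0.446 -0.267  0.105]
(400, 350) [ 0.446 -0.113  0.014]
top 1024 [0.6018 0.1006 0.1136 0.0033] 0.001887789385695864
y ext [0.01205553 0.18095144] yaw 0.11362617578064726
port n 103 0.10532830955892988 18.93231243536407
23 0.13159544928727057 37.49463579678091
plate 2494 [ 0.40054664 -0.45256647  0.00807478] [0.50746283 0.02113052 0.01599865] ((450.7004089355469, -216.2578887939453), (473.2956848144531, 89.91609954833984), 86.99627685546875)
0.06 [(np.float64(-0.29), np.int64(2), np.float64(0.447)), (np.float64(-0.28), np.int64(6), np.float64(0.445)), (np.float64(-0.19), np.int64(18), np.float64(0.454)), (np.float64(-0.18), np.int64(51), np.float64(0.453)), (np.float64(-0.17), np.int64(41), np.float64(0.451)), (np.float64(-
[... 4300 characters left out ...]
449)), (np.float64(-0.14), np.int64(1), np.float64(0.498)), (np.float64(-0.09), np.int64(1), np.float64(0.459)), (np.float64(-0.04), np.int64(1), np.float64(0.352)), (np.float64(-0.02), np.int64(12), np.float64(0.452)), (np.float64(-0.01), np.int64(48), np.float64(0.46)), (np.float64(0.0), np.int64(33), np.float64(0.46)), (np.float64(0.01), np.int64(1), np.float64(0.372))]
0.13 [(np.float64(-0.31), np.int64(3), np.float64(0.448)), (np.float64(-0.3), np.int64(18), np.float64(0.444)), (np.float64(-0.29), np.int64(44), np.float64(0.447)), (np.float64(-0.02), np.int64(6), np.float64(0.453)), (np.float64(-0.01), np.int64(17), np.float64(0.452)), (np.float64(0.03), np.int64(1), np.float64(0.433))]
```

View pics/fix_top.png

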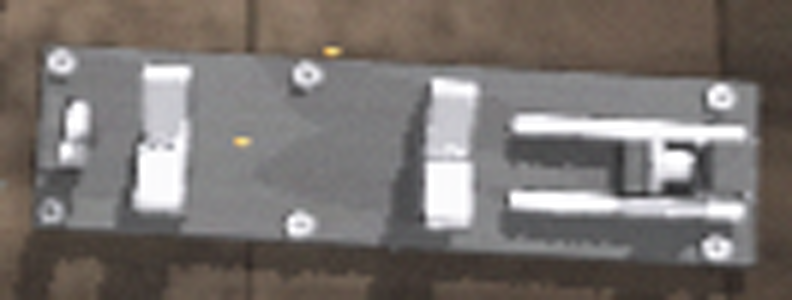

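The crop shows the index finger at the left (75,130), V blocks at (162,140) and (450,150), and the stop post at (670,165). Next I'll get the wrist camera geometry and check obstacle heights on the way.

```bash
cat >> h.py <<'E'
from scipy.spatial.transform import Rotation as Ro
def plan(pos,rpy):
    s=r.sense(); R0=Ro.from_euler('xyz',s['ee_rot']); R1=Ro.from_euler('xyz',rpy)
    w=(R0.inv()*R1).as_rotvec(); d=np.array(pos)-s['ee_pos']
    print('t',s['time_s'].round(2) if hasattr(s['time_s'],'round') else s['time_s'],'pos',s['ee_pos'].round(4),'rpy',s['ee_rot'].round(4),'q',s['joint_pos'].round(2),'F',s['contact_force'].round(1),'w',round(s['gripper_width'],4),'g',s['grasp_force'])
    print('turn/5deg',(np.degrees(w)/5).round(2),'| shift/40mm now-axes',(R0.inv().apply(d)/.04).round(3),'| in target axes',(R1.inv().apply(d)/.04).round(3))
E
python3 - <<'E'
from h import *
s=r.sense();T=np.array(r.camera_info('wrist')['cam_to_world']);R=Ro.from_euler('xyz',s['ee_rot']).as_matrix()
print('cam in tool',(R.T@T[:3,:3]).round(3),(R.T@(T[:3,3]-s['ee_pos'])).round(4),r.camera_info('wrist')['fx'])
for n in('top0','scene0'):
    P=np.load(n+'.npz')['P'];
    for y0 in np.arange(-.3,.6,.1):
        m=(P[...,1]>y0)&(P[...,1]<y0+.1)&(P[...,0]>.25)&(P[...,0]<.65); print(n,round(y0,1),np.nanmax(P[m][:,2]).round(3) if m.any() else None,end=' ')
plan([.37,-.11,.36],[np.pi,0,-1.623])
E
```

```text
cam in tool [[ 0.     0.957  0.289]
 [ 1.    -0.     0.   ]
 [ 0.     0.289 -0.957]] [ 7.380e-02  1.000e-04 -1.783e-01] 294.1389963608794
top0 -0.3 0.15 top0 -0.2 0.132 top0 -0.1 0.157 top0 0.0 0.158 top0 0.1 0.186 top0 0.2 0.177 top0 0.3 0.18 top0 0.4 0.134 top0 0.5 0.102 scene0 -0.3 0.149 scene0 -0.2 0.125 scene0 -0.1 0.156 scene0 0.0 0.172 scene0 0.1 0.186 scene0 0.2 0.175 scene0 0.3 0.176 scene0 0.4 0.156 scene0 0.5 None t 0.1 pos [0.1562 0.6045 0.1949] rpy [ 3.1396e+00 -1.0000e-04 -2.5300e-01] q [ 1.58  0.39  0.01 -0.   -1.19 -0.26] F [-0.  -0.7 -0.9] w 0.0855 g 0.0
turn/5deg [ 0.02 -0.02 15.7 ] | shift/40mm now-axes [ 9.647 15.966 -4.094] | in target axes [17.56  -6.271 -4.127]
```

Call:
send_rows(
  motion=[
    [[0, 0, 0], [0, 0, -1], 1],
    [[0, 0, 0], [0, 0, -1], 1],
    [[0, 0, 0], [0, 0, -1], 1],
    [[0, 0, 0], [0.3, 0.4, -0.4], 1],
    [[0, 0, 0], [0.7, 0.97, 0], 1],
    [[0, 0, 0], [0.7, 0.97, 0], 1],
    [[0, 0, 0], [0.7, 0.97, 0], 1],
    [[0, 0, 0], [0.7, 0.97, 0], 1],
    [[0, 0, 0], [0.7, 0.97, 0], 1],
    [[0, 0, 0], [0.7, 0.97, 0], 1],
    [[0, 0, 0], [0.7, 0.97, 0], 1],
    [[0, 0, 0], [0.7, 0.97, 0], 1],
  ],
)

```text
time_s: 1.3
ee_pos: [0.3031, 0.228, 0.3317]
ee_rot: [-3.141, 0.0, -0.252]
contact_force: [0.8, 0.5, 0.0]
gripper_width: 0.0853
grasp_force: 0.0
```

Call:
send_rows(
  motion=[
    [[0, 0, 0], [0.7, 0.97, 0], 1],
    [[0, 0, 0], [0.7, 0.97, 0], 1],
    [[0, 0, 0], [0.7, 0.97, 0], 1],
    [[0, 0, 0], [0.7, 0.97, 0], 1],
    [[0, 0, 0], [0.7, 0.97, 0], 1],
    [[0, 0, 0], [0.7, 0.97, 0], 1],
    [[0, 0, 0], [0.7, 0.97, 0], 1],
    [[0, 0, 0], [0.7, 0.97, 0], 1],
    [[0, 0, 0], [0.5, 0.6, 0], 1],
    [[0, 0, 1], [0, 0, 0], 1],
    [[0, 0, 1], [0, 0, 0], 1],
    [[0, 0, 1], [0, 0, 0], 1],
  ],
)

```text
time_s: 2.5
ee_pos: [0.4555, -0.1552, 0.3311]
ee_rot: [3.141, 0.002, -0.519]
contact_force: [0.7, 0.9, 0.1]
gripper_width: 0.0854
grasp_force: 0.0
```

```bash
python3 -c "
from h import *
plan([.455,-.15,.31],[np.pi,0,-1.623])"
```

```text
t 2.5 pos [ 0.4555 -0.1552  0.3311] rpy [ 3.141e+00  1.600e-03 -5.194e-01] q [ 0.01  0.07 -0.08 -0.   -1.43  1.04] F [0.7 0.9 0.1] w 0.0854 g 0.0
turn/5deg [2.000e-02 1.000e-02 1.265e+01] | shift/40mm now-axes [-0.074 -0.106  0.529] | in target axes [-0.128  0.019  0.529]
```

Call:
send_rows(
  motion=[
    [[0, 0, 1], [0, 0, 0], 1],
    [[0, 0, 1], [0, 0, 0], 1],
    [[0, 0, 1], [0, 0, 0], 1],
    [[0, 0, 1], [0, 0, 0], 1],
    [[0, 0, 1], [0, 0, 0], 1],
    [[0, 0, 1], [0, 0, 0], 1],
    [[0, 0, 1], [0, 0, 0], 1],
    [[0, 0, 1], [0, 0, 0], 1],
    [[0, 0, 1], [0, 0, 0], 1],
    [[0, 0, 1], [0, 0, 0], 1],
    [[0, 0, 1], [0, 0, 0.5], 1],
    [[0, 0, 1], [0, 0, 0], 1],
  ],
)

```text
time_s: 3.7
ee_pos: [0.4542, -0.1542, 0.3091]
ee_rot: [3.136, 0.002, -1.566]
contact_force: [-0.3, -0.9, -0.6]
gripper_width: 0.0855
grasp_force: 0.0
```

Call:
send_rows(
  motion=[
    [[0, 0, 0.65], [0, 0, 0], 1],
    [[0, 0, 0], [0, 0, 0], 1],
    [[0, 0, 0], [0, 0, 0], 1],
  ],
)

```text
time_s: 4.0
ee_pos: [0.4556, -0.1547, 0.3117]
ee_rot: [3.141, 0.0, -1.617]
contact_force: [-0.3, 0.4, 0.0]
gripper_width: 0.0856
grasp_force: 0.0
```

```bash
python3 - <<'E'
from h import *
plan([.455,-.15,.31],[np.pi,0,-1.623])
im,d,P=cloud('wrist'); np.savez('w0.npz',im=im,d=d,P=P,T=r.camera_info('wrist')['cam_to_world'],K=[r.camera_info('wrist')[k] for k in('fx','fy','cx','cy')]); save(im,'w0.png')
E
```

```text
t 4.0 pos [ 0.4556 -0.1547  0.3117] rpy [ 3.1411e+00  1.0000e-04 -1.6173e+00] q [ 0.01  0.07 -0.12 -0.   -1.38 -0.06] F [-0.3  0.4  0. ] w 0.0856 g 0.0
turn/5deg [0.01 0.   0.06] | shift/40mm now-axes [-0.116  0.021  0.042] | in target axes [-0.116  0.022  0.042]
```

View pics/w0.png

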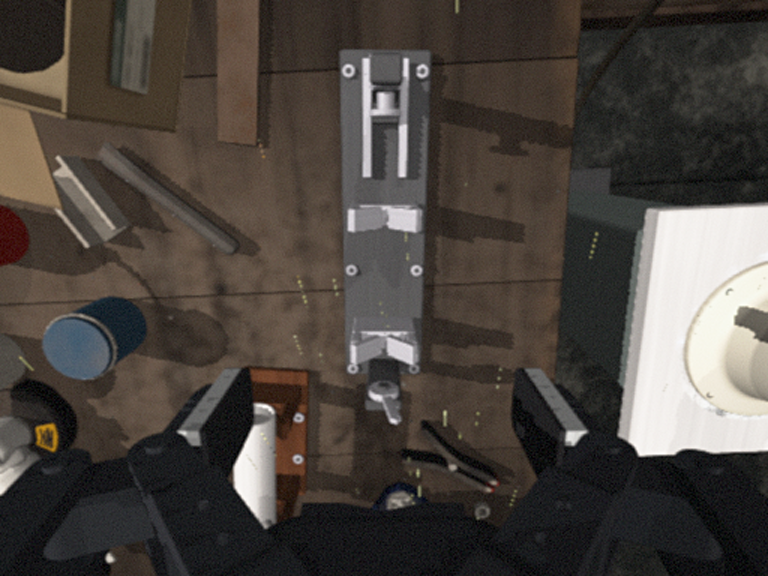

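The wrist picture shows the fixture from above, with -y up and +x to the left. The stop post is at (385,65–100), the V blocks at (385,217) and (384,347), and the index finger runs from its hub at (383,388) to its tip at about (393,415).

```bash
cat > m2.py <<'E'
from h import *
from scipy.optimize import least_squares
D=np.load('w0.npz');P=D['P']
def box(u0,u1,v0,v1,z0,z1,P=P):
    Q=P[int(v0/1.5):int(v1/1.5)+1,int(u0/1.5):int(u1/1.5)+1].reshape(-1,3); return Q[(Q[:,2]>z0)&(Q[:,2]<z1)]
b1=box(342,428,200,236,.06,.12); b2=box(340,424,328,368,.06,.12)
bs=[]
for Q in (b1,b2):
    s=least_squares(lambda p:(p[1]+np.abs(Q[:,0]-p[0])*p[2])-Q[:,2],[.455,.07,1],loss='soft_l1',f_scale=.002)
    print('block n',len(Q),'x mid(extent)',np.percentile(Q[:,0],[2,98]),'V fit x,z0,slope',s.x.round(4),'y ext',np.percentile(Q[:,1],[2,50,98]).round(4), 'top',np.percentile(Q[:,2],98))
for nm in('top0','scene0'):
    PP=np.load(nm+'.npz')['P'].reshape(-1,3)
    for y0 in(-.177,-.048):
        Q=PP[(abs(PP[:,1]-y0)<.018)&(abs(PP[:,0]-.455)<.05)&(PP[:,2]>.06)&(PP[:,2]<.11)]
        s=least_squares(lambda p:(p[1]+np.abs(Q[:,0]-p[0])*p[2])-Q[:,2],[.455,.07,1],loss='soft_l1',f_scale=.002)
        print(nm,len(Q),np.percentile(Q[:,0],[2,98]).round(4),s.x.round(4),np.percentile(Q[:,1],[2,50,98]).round(4))
pl=box(335,440,45,380,.007,.017); print('plate',cv2.minAreaRect((pl[:,:2]*1000).astype(np.float32)),pl[:,2].mean())
st=box(360,410,45,120,.135,.16); print('stop top',len(st),st.mean(0).round(4),st.min(0).round(4),st.max(0).round(4))
fi=box(360,410,375,430,.115,.17); print('finger',len(fi));
o=fi[np.argsort(fi[:,2])]; print(o[::max(1,len(o)//16)].round(4))
E
python3 m2.py
```

```text
block n 764 x mid(extent) [0.42221838 0.48451604] V fit x,z0,slope [0.4533 0.0712 0.912 ] y ext [-0.1868 -0.1767 -0.1658] top 0.09793205085285595
block n 749 x mid(extent) [0.42824417 0.49128189] V fit x,z0,slope [0.46   0.0717 0.8097] y ext [-0.0575 -0.05   -0.0366] top 0.09784737869607141
top0 186 [0.4216 0.484 ] [0.4526 0.0714 0.9295] [-0.1841 -0.1732 -0.164 ]
top0 183 [0.4293 0.4909] [0.4599 0.0713 0.9459] [-0.0549 -0.0443 -0.0346]
scene0 219 [0.4198 0.4841] [0.4498 0.0723 0.5423] [-0.1864 -0.1721 -0.1656]
scene0 180 [0.4262 0.4908] [0.4566 0.0743 0.5844] [-0.057  -0.0429 -0.0356]
plate ((454.4453125, -156.03504943847656), (348.7610168457031, 90.12809753417969), 87.02056884765625) 0.01230064617543066
stop top 490 [ 0.4473 -0.2886  0.1452] [ 0.4348 -0.3004  0.135 ] [ 0.4596 -0.2789  0.1481]
finger 142
[[ 0.4592 -0.0111  0.115 ]
 [ 0.4564 -0.0105  0.1169]
 [ 0.4621 -0.011   0.1201]
 [ 0.4623 -0.0077  0.1227]
 [ 0.4579 -0.0108  0.1255]
 [ 0.4607 -0.0113  0.1288]
 [ 0.4538 -0.011   0.1313]
 [ 0.4539 -0.0107  0.1335]
 [ 0.4526 -0.0106  0.136 ]
 [ 0.4581 -0.0106  0.1381]
 [ 0.4581 -0.0108  0.1409]
 [ 0.4582 -0.0074  0.1428]
 [ 0.4555 -0.0104  0.1452]
 [ 0.4528 -0.0117  0.1475]
 [ 0.4477 -0.0083  0.1497]
 [ 0.4477 -0.0075  0.1508]
 [ 0.4544 -0.0073  0.1523]
 [ 0.4504 -0.0111  0.1538]]
```

```bash
cat > m3.py <<'E'
from h import *
c=np.array([.4565,-.111,.1]); yv=np.array([.052,.9986,0]); xv=np.array([.9986,-.052,0])
for n in('w0','top0','scene0'):
    P=np.load(n+'.npz')['P'].reshape(-1,3); w=P-c
    x=w@xv;y=w@yv;z=w[:,2]
    m=(abs(y-.102)<.012)&(abs(x)<.035)&(z>.018)&(z<.062)
    x,z=x[m],z[m]
    # hub-anchored direction (mean) and free line
    rr=np.hypot(x,z); a=np.arctan2(-x,z); k=rr>.03
    f=cv2.fitLine(np.stack([x,z],1)[k].astype(np.float32),cv2.DIST_HUBER,0,.001,.001).ravel(); f*=np.sign(f[1])
    print(n,len(x),'anchored',np.median(a[k]).round(3),a[k].mean().round(3),'free',np.arctan2(-f[0],f[1]).round(3),'offset at z=0',(f[2]-f[3]*f[0]/f[1]).round(4),'rmax',np.percentile(rr,98).round(4), 'y',y[m].mean().round(4))
    for lo in(.025,.035,.045):
        s=(rr>lo)&(rr<lo+.01); print('   ',lo,s.sum(),np.percentile(x[s],[5,50,95]).round(4),z[s].mean().round(4))
E
python3 m3.py
```

```text
w0 130 anchored 0.185 0.181 free 0.248 offset at z=0 -0.003 rmax 0.0556 y 0.1004
    0.025 30 [-0.0101 -0.0052 -0.001 ] 0.0299
    0.035 33 [-0.0118 -0.0064 -0.0023] 0.0395
    0.045 44 [-0.0141 -0.0089 -0.0049] 0.0495
top0 16 anchored 0.17 0.171 free 0.346 offset at z=0 -0.0087 rmax 0.0569 y 0.1026
    0.025 5 [-0.0086 -0.0041 -0.0015] 0.0312
    0.035 2 [-0.0045 -0.0044 -0.0044] 0.0439
    0.045 6 [-0.0146 -0.0108 -0.0071] 0.0516
scene0 34 anchored 0.225 0.221 free 0.052 offset at z=0 0.0069 rmax 0.0558 y 0.1017
    0.025 8 [-0.0109 -0.007  -0.0032] 0.0295
    0.035 8 [-0.0126 -0.0088 -0.0041] 0.0392
    0.045 10 [-0.0144 -0.0093 -0.0058] 0.0504
```

```bash
python3 -c "
from h import *
plan([.554,.1005,.184],[-2.618,0,-1.684])"
```

```text
t 4.05 pos [ 0.4557 -0.1547  0.3118] rpy [ 3.1413e+00  1.0000e-04 -1.6175e+00] q [ 0.01  0.07 -0.12 -0.   -1.38 -0.06] F [-0.5  0.7  0.3] w 0.0853 g 0.0
turn/5deg [6.   0.2  0.74] | shift/40mm now-axes [-6.488 -2.158  3.195] | in target axes [-6.617  0.106  3.628]
```

Call:
send_rows(
  motion=[
    [[0, 0, 0.77], [0, 0, 0], 1],
    [[1, 0, 0], [0, 0, 0], 1],
    [[1, 0, 0], [0, 0, 0], 1],
    [[1, 0, 0], [0, 0, 0], 1],
    [[1, 0, 0], [0, 0, 0], 1],
    [[1, 0, 0], [0, 0, 0], 1],
    [[1, 0, 0], [0, 0, 0], 1],
    [[0, 0, 0], [-1, 0, 0], 1],
    [[0, 0, 0], [-1, 0, 0], 1],
    [[0, 0, 0], [-1, 0, 0], 1],
    [[0, 0, 0], [-1, 0, 0], 1],
    [[0, 0, 0], [-1, 0, 0], 1],
  ],
)

```text
time_s: 5.25
ee_pos: [0.4782, 0.0455, 0.3124]
ee_rot: [-2.617, 0.0, -1.685]
contact_force: [0.4, 0.2, 0.4]
gripper_width: 0.0856
grasp_force: 0.0
```

Call:
send_rows(
  motion=[
    [[0, 0, 0], [-1, 0, 0.4], 1],
    [[0, 0, 0], [-0.6, 0.1, 0.8], 1],
    [[0, 0, 0], [0, 0, 0.8], 1],
    [[0, 0, 0], [0, 0, 0.8], 1],
    [[0, 0, 0], [0, 0, 0.8], 1],
    [[0, 0, 0], [0, 0, 0], 1],
    [[0, 0, 0], [0, 0, 0], 1],
  ],
)

```text
time_s: 5.95
ee_pos: [0.5542, 0.0989, 0.1851]
ee_rot: [-2.619, -0.001, -1.687]
contact_force: [0.2, -0.1, 0.4]
gripper_width: 0.0854
grasp_force: 0.0
```

```bash
python3 - <<'E'
from h import *
plan([.554,.1005,.184],[-2.618,0,-1.684])
im,d,P=cloud('wrist'); np.savez('w1.npz',im=im,d=d,P=P); save(im,'w1.png')
E
```

```text
t 5.95 pos [0.5542 0.0989 0.1851] rpy [-2.6187e+00 -1.2000e-03 -1.6867e+00] q [ 0.53  0.06 -0.84  0.93 -0.39 -1.47] F [ 0.2 -0.1  0.4] w 0.0854 g 0.0
turn/5deg [ 0.01 -0.03 -0.02] | shift/40mm now-axes [-0.039  0.02   0.019] | in target axes [-0.039  0.02   0.019]
```

View pics/w1.png

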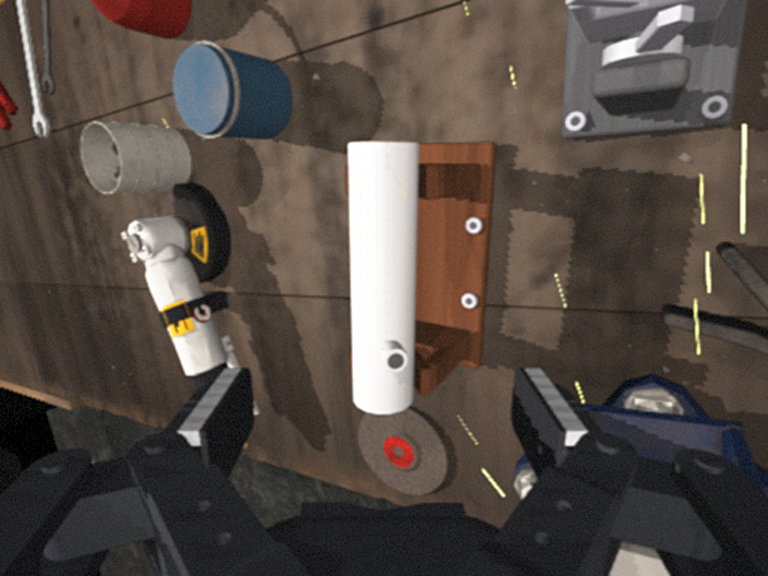

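The close view shows the barrel from (383,142), its plain end, to (383,412), its port end, with the port at (397,357). The fingers straddle it. I'll refine the barrel fit from this view.

```bash
cat > m4.py <<'E'
import sys
from h import *
from scipy.optimize import least_squares
def barrel(P,c0,tag=''):
    P=P.reshape(-1,3); m=(abs(P[:,0]-c0[0])<.06)&(abs(P[:,1]-c0[1])<.12)&(P[:,2]>.1); Q=P[m]
    for it in range(3):
        def f(p):
            a=np.array([p[0],c0[1],p[1]]);d=np.array([p[2],1,p[3]]);d/=np.linalg.norm(d)
            w=Q-a; w=w-np.outer(w@d,d); return np.linalg.norm(w,axis=1)-.021
        x=least_squares(f,[c0[0],c0[2],.1,0],loss='cauchy',f_scale=.001).x
        a=np.array([x[0],c0[1],x[1]]);d=np.array([x[2],1,x[3]]);d/=np.linalg.norm(d)
        Q0=Q; Q=Q[abs(f(x))<.003] if it<2 else Q
    W=P-a;t=W@d;rad=W-np.outer(t,d);rr=np.linalg.norm(rad,axis=1)
    b=(rr<.024)&(abs(t)<.11)&(P[:,2]>.105); lo,hi=np.percentile(t[b],[.3,99.7])
    mid=a+d*(lo+hi)/2
    k=(rr>.0255)&(rr<.037)&(P[:,2]>.1)&(abs(t-(lo+hi)/2-.04)<.012); ang=np.arctan2(-rad[k][:,0],rad[k][:,2])
    k2=k&(rr>.0335); pc=rad[k2].mean(0) if k2.any() else np.zeros(3)
    print(tag,'axis',x.round(4),'len',(hi-lo).round(4),'mid',mid.round(4),'port n',k.sum(),np.degrees(np.mean(ang)).round(1),'face n',k2.sum(),np.degrees(np.arctan2(-pc[0],pc[2])).round(1),'port t',(t[k].mean()-(lo+hi)/2).round(4))
    return mid,d
if __name__=='__main__':
    for n in('w1','top0','scene0'): barrel(np.load(n+'.npz')['P'],np.array([.602,.095,.1]),n)
E
python3 m4.py; python3 -c "
from h import *
plan([.6025+.0114,.095-.0013,.1-.0199],[-2.618,0,-1.684])"
```

```text
w1 axis [6.030e-01 1.001e-01 1.159e-01 5.000e-04] len 0.1684 mid [0.603  0.0949 0.1001] port n 282 39.9 face n 218 41.1 port t 0.0385
top0 axis [0.6026 0.1005 0.1172 0.0022] len 0.1692 mid [0.6028 0.0963 0.1005] port n 30 36.1 face n 20 38.6 port t 0.0384
scene0 axis [ 0.603   0.0997  0.1157 -0.0044] len 0.1689 mid [0.6028 0.0935 0.0997] port n 33 40.1 face n 24 41.8 port t 0.04
t 6.0 pos [0.5545 0.0997 0.1864] rpy [-2.6166e+00  7.0000e-04 -1.6861e+00] q [ 0.53  0.06 -0.84  0.93 -0.39 -1.47] F [0.7 0.4 1.6] w 0.0854 g 0.0
turn/5deg [-0.02 -0.01 -0.02] | shift/40mm now-axes [-0.021  0.041  3.047] | in target axes [-0.02   0.036  3.047]
```

Call:
send_rows(
  motion=[
    [[0, 0, 0], [0, 0.03, 0.7], 1],
    [[0, 0, 0], [0, 0, 0.7], 1],
    [[0, 0, 0], [0, 0, 0.7], 1],
    [[0, 0, 0], [0, 0, 0.5], 1],
    [[0, 0, 0], [0, 0, 0.3], 1],
    [[0, 0, 0], [0, 0, 0.15], 1],
    [[0, 0, 0], [0, 0, 0], 1],
    [[0, 0, 0], [0, 0, 0], 1],
  ],
  squeeze=28,
)

```text
time_s: 6.8
ee_pos: [0.6099, 0.0978, 0.1142]
ee_rot: [-2.604, -0.013, -1.694]
contact_force: [-0.6, -0.4, -0.1]
gripper_width: 0.0852
grasp_force: 0.0
```

```bash
python3 -c "
from h import *
plan([.603+.0114,.095-.0013,.1-.0199],[-2.618,0,-1.686])"
```

```text
t 6.8 pos [0.6099 0.0978 0.1142] rpy [-2.6045 -0.0131 -1.6937] q [ 0.16  0.23 -0.87  1.91 -0.16 -2.15] F [-0.6 -0.4 -0.1] w 0.0852 g 0.0
turn/5deg [-0.15 -0.17 -0.  ] | shift/40mm now-axes [0.076 0.329 0.797] | in target axes [0.088 0.318 0.8  ]
```

The wrist limit (q5 = -0.16) was reached at the 30° lean. I'll back off and lean only about 8° for the grasp, which leaves the rest of the roll for the fixture.

Call:
send_rows(
  motion=[
    [[0, 0, 0], [0, 0, -0.6], 1],
    [[0, 0, 0], [0, 0, -0.8], 1],
    [[0, 0, 0], [0, 0, -0.8], 1],
    [[0, 0, 0], [0, 0, -0.5], 1],
    [[-1, 0, 0], [0, 0, 0], 1],
    [[-1, 0, 0], [0, 0, 0], 1],
    [[-1, 0, 0], [0, 0, 0], 1],
    [[-1, 0, 0], [0, 0, 0], 1],
    [[-0.5, 0, 0], [0, 0, 0], 1],
    [[0, 0, 0], [0, 0, 0], 1],
    [[0, 0, 0], [0, 0, 0], 1],
  ],
)

```text
time_s: 7.9
ee_pos: [0.5861, 0.0955, 0.1882]
ee_rot: [-2.903, -0.027, -1.709]
contact_force: [-0.1, 0.2, -0.8]
gripper_width: 0.0854
grasp_force: 0.0
```

```bash
python3 - <<'E'
from h import *
n=np.array([.9933,-.1155,0]);a=np.radians(8);z=np.sin(a)*n-np.array([0,0,np.cos(a)]);m=np.array([.603,.095,.1])
for k in(-.09,.023): plan(m+k*z,[a-np.pi,0,-1.6863])
E
```

```text
t 7.9 pos [0.5861 0.0955 0.1882] rpy [-2.9033 -0.0273 -1.7092] q [ 0.53  0.22 -0.35  0.23 -0.83 -0.8 ] F [-0.1  0.2 -0.8] w 0.0854 g 0.0
turn/5deg [-1.13 -0.36 -0.2 ] | shift/40mm now-axes [-0.038 -0.109  0.003] | in target axes [-0.036 -0.11  -0.007]
t 7.9 pos [0.5861 0.0955 0.1882] rpy [-2.9033 -0.0273 -1.7092] q [ 0.53  0.22 -0.35  0.23 -0.83 -0.8 ] F [-0.1  0.2 -0.8] w 0.0854 g 0.0
turn/5deg [-1.13 -0.36 -0.2 ] | shift/40mm now-axes [-0.123  0.169  2.813] | in target axes [-0.036 -0.11   2.818]
```

Call:
send_rows(
  motion=[
    [[-1, -0.36, -0.2], [0, 0, 0], 1],
    [[-0.13, 0, 0], [0, 0, 0], 1],
    [[0, 0, 0], [-0.04, -0.11, 0], 1],
    [[0, 0, 0], [0, 0, 0.6], 1],
    [[0, 0, 0], [0, 0, 0.6], 1],
    [[0, 0, 0], [0, 0, 0], 1],
    [[0, 0, 0], [0, 0, 0], 1],
  ],
)

```text
time_s: 8.6
ee_pos: [0.5975, 0.0954, 0.1413]
ee_rot: [-3.003, -0.002, -1.686]
contact_force: [0.2, -0.2, -0.1]
gripper_width: 0.0851
grasp_force: 0.0
```

```bash
python3 - <<'E'
from h import *
n=np.array([.9933,-.1155,0]);a=np.radians(8);z=np.sin(a)*n-np.array([0,0,np.cos(a)]);m=np.array([.603,.095,.1])
plan(m+.023*z,[a-np.pi,0,-1.6863])
E
```

```text
t 8.6 pos [0.5975 0.0954 0.1413] rpy [-3.0027e+00 -1.7000e-03 -1.6859e+00] q [ 0.47  0.33 -0.27  0.1  -0.86 -0.65] F [ 0.2 -0.2 -0.1] w 0.0851 g 0.0
turn/5deg [ 0.01 -0.02  0.01] | shift/40mm now-axes [-0.008  0.006  1.616] | in target axes [-0.005  0.007  1.616]
```

Call:
send_rows(
  motion=[
    [[0, 0, 0], [0, 0, 0.6], 1],
    [[0, 0, 0], [0, 0, 0.5], 1],
    [[0, 0, 0], [0, 0, 0.3], 1],
    [[0, 0, 0], [0, 0, 0.2], 1],
    [[0, 0, 0], [0, 0, 0], 1],
    [[0, 0, 0], [0, 0, 0], 0.4],
    [[0, 0, 0], [0, 0, 0], 0.2],
    [[0, 0, 0], [0, 0, 0], 0.1],
    [[0, 0, 0], [0, 0, 0], 0.05],
  ],
)

```text
time_s: 9.5
ee_pos: [0.607, 0.0946, 0.0784]
ee_rot: [-3.002, 0.0, -1.687]
contact_force: [0.7, -0.3, 0.4]
gripper_width: 0.0446
grasp_force: 0.0
```

Call:
send_rows(
  motion=[
    [[0, 0, 0], [0, 0, 0], 0],
    [[0, 0, 0], [0, 0, 0], -0.1],
    [[0, 0, 0], [0, 0, 0], -0.2],
    [[0, 0, 0], [0, 0, 0], -1],
    [[0, 0, 0], [0, 0, 0], -1],
    [[0, 0, 0], [0, 0, 0], -1],
  ],
  squeeze=28,
)

```text
time_s: 10.1
ee_pos: [0.6058, 0.0945, 0.0783]
ee_rot: [-3.004, -0.001, -1.687]
contact_force: [-4.6, 1.6, 5.2]
gripper_width: 0.0282
grasp_force: 21.9
```

```bash
python3 - <<'E'
from h import *
n=np.array([.9933,-.1155,0]);a=np.radians(8);z=np.sin(a)*n-np.array([0,0,np.cos(a)]);m=np.array([.603,.095,.1])
plan(m+.023*z,[a-np.pi,0,-1.6863])
E
```

```text
t 10.1 pos [0.6058 0.0945 0.0783] rpy [-3.0040e+00 -8.0000e-04 -1.6868e+00] q [ 0.46  0.41 -0.33  0.11 -0.72 -0.66] F [-4.6  1.6  5.2] w 0.0282 g 21.86857670545578
turn/5deg [ 0.02 -0.01 -0.  ] | shift/40mm now-axes [-0.005 -0.004  0.028] | in target axes [-0.005 -0.004  0.028]
```

The width reads 28 mm, but the barrel is 42 mm, so the grip is off-diameter or something has shifted. I'll look before lifting.

```bash
python3 - <<'E'
from h import *
from m4 import barrel
im,d,P=cloud('wrist'); save(im,'w2.png'); np.savez('w2.npz',im=im,d=d,P=P)
barrel(P,np.array([.602,.095,.1]),'w2')
im,d,P=cloud('scene');barrel(P,np.array([.602,.095,.1]),'scene')
print(r.sense()['gripper_width'],r.sense()['grasp_force'])
E
```

```text
w2 axis [0.603  0.1001 0.115  0.0008] len 0.138 mid [0.6012 0.0795 0.1001] port n 383 35.4 face n 134 36.3 port t 0.0493
scene axis [ 0.5633  0.4923 -0.0052 -0.59  ] len 0.1069 mid [0.563  0.1425 0.4643] port n 77 74.3 face n 22 101.6 port t 0.0393
0.02842752096859114 21.864939630031586
```

View pics/w2.png

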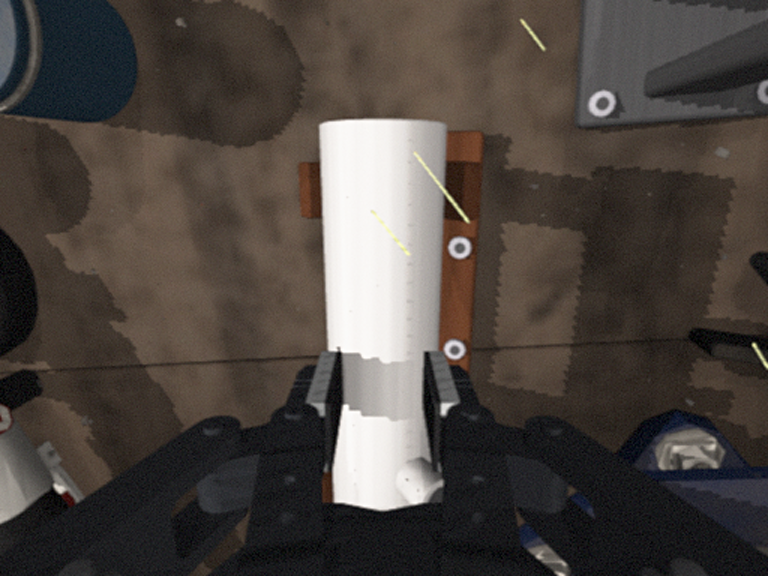

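The picture shows both pads straddling the barrel at rows 350–470 (pads at about (327,380) and (438,380)), with the barrel still in the rack and the port at (418,483). I'll check the pad gap from depth.

```bash
python3 - <<'E'
from h import *
D=np.load('w2.npz');P=D['P']; s=r.sense();R=Ro.from_euler('xyz',s['ee_rot'])
for v in (360,380,400,440,460):
    for us in ((318,327,333,338,342,350),(420,426,430,436,440,448)):
        print(v,[tuple((R.inv().apply(P[int(v/1.5),int(u/1.5)]-s['ee_pos'])*1000).round(0).astype(int)) for u in us])
c=R.inv().apply(np.array([.603,.095,.1])-s['ee_pos'])*1000;print('barrel centre in tool mm',c.round(1))
E
```

```text
360 [(np.int64(11), np.int64(-21), np.int64(-48)), (np.int64(11), np.int64(-18), np.int64(-47)), (np.int64(11), np.int64(-16), np.int64(-47)), (np.int64(11), np.int64(-15), np.int64(-47)), (np.int64(6), np.int64(-14), np.int64(-37)), (np.int64(8), np.int64(-11), np.int64(-40))]
360 [(np.int64(7), np.int64(13), np.int64(-39)), (np.int64(11), np.int64(14), np.int64(-48)), (np.int64(11), np.int64(15), np.int64(-47)), (np.int64(11), np.int64(17), np.int64(-48)), (np.int64(11), np.int64(18), np.int64(-48)), (np.int64(-41), np.int64(38), np.int64(61))]
380 [(np.int64(11), np.int64(-19), np.int64(-60)), (np.int64(11), np.int64(-17), np.int64(-60)), (np.int64(11), np.int64(-15), np.int64(-61)), (np.int64(6), np.int64(-14), np.int64(-52)), (np.int64(-2), np.int64(-15), np.int64(-36)), (np.int64(0), np.int64(-12), np.int64(-40))]
380 [(np.int64(-1), np.int64(13), np.int64(-37)), (np.int64(6), np.int64(14), np.int64(-51)), (np.int64(10), np.int64(14), np.int64(-59)), (np.int64(11), np.int64(15), np.int64(-61)), (np.int64(11), np.int64(17), np.int64(-61)), (np.int64(11), np.int64(19), np.int64(-
[... 1027 characters left out ...]
, (np.int64(1), np.int64(15), np.int64(-75)), (np.int64(12), np.int64(15), np.int64(-91))]
460 [(np.int64(17), np.int64(-13), np.int64(-105)), (np.int64(-7), np.int64(-16), np.int64(-73)), (np.int64(-10), np.int64(-15), np.int64(-70)), (np.int64(-37), np.int64(-17), np.int64(-34)), (np.int64(-36), np.int64(-16), np.int64(-36)), (np.int64(-33), np.int64(-12), np.int64(-39))]
460 [(np.int64(-33), np.int64(14), np.int64(-40)), (np.int64(-37), np.int64(17), np.int64(-35)), (np.int64(-38), np.int64(18), np.int64(-33)), (np.int64(-7), np.int64(15), np.int64(-73)), (np.int64(-5), np.int64(15), np.int64(-76)), (np.int64(17), np.int64(13), np.int64(-104))]
barrel centre in tool mm [ -0.2  -0.1 -21.9]
```

```bash
python3 - <<'E'
from h import *
P=np.load('w1.npz')['P']; pos=np.array([.5545,.0997,.1864]);R=Ro.from_euler('xyz',[-2.6175,0,-1.6863])
Q=R.inv().apply(P.reshape(-1,3)-pos).reshape(P.shape)*1000
for u0,u1,v0,v1 in((175,255,360,450),(510,590,360,450)):
    q=Q[int(v0/1.5):int(v1/1.5),int(u0/1.5):int(u1/1.5)].reshape(-1,3); q=q[(q[:,2]>-100)&(q[:,2]<10)]
    print(len(q),np.percentile(q,[1,50,99],axis=0).round(0).tolist(), q[q[:,2]>np.percentile(q[:,2],97)].mean(0).round(1))
E
```

```text
2287 [[-9.0, -55.0, -93.0], [9.0, -43.0, -69.0], [13.0, -42.0, -49.0]] [  1.2 -42.4 -49.1]
2283 [[-10.0, 43.0, -93.0], [9.0, 44.0, -69.0], [13.0, 57.0, -48.0]] [ -3.8  52.2 -40.2]
```

The depth data show the fingertips about 36 mm behind the reported TCP, so the pads are pinching the top of the barrel. I'll open and go about 36 mm deeper.

Call:
send_rows(
  motion=[
    [[0, 0, 0], [0, 0, 0], 0],
    [[0, 0, 0], [0, 0, 0], 0.5],
    [[0, 0, 0], [0, 0, 0], 1],
    [[0, 0, 0], [0, 0, 0], 1],
    [[0, 0, 0], [0, 0, 0], 1],
    [[0, 0, 0], [0, 0, 0.3], 1],
    [[0, 0, 0], [0, 0, 0.3], 1],
    [[0, 0, 0], [0, 0, 0.3], 1],
    [[0, 0, 0], [0, 0, 0], 1],
    [[0, 0, 0], [0, 0, 0], 1],
  ],
)

```text
time_s: 11.2
ee_pos: [0.6114, 0.0936, 0.0412]
ee_rot: [-3.004, -0.001, -1.687]
contact_force: [0.5, -0.2, -0.6]
gripper_width: 0.0856
grasp_force: 0.0
```

```bash
python3 - <<'E'
from h import *
from m4 import barrel
im,d,P=cloud('wrist');np.savez('w3.npz',im=im,d=d,P=P)
barrel(P,np.array([.602,.095,.1]),'w3')
n=np.array([.9933,-.1155,0]);a=np.radians(8);z=np.sin(a)*n-np.array([0,0,np.cos(a)]);m=np.array([.603,.095,.1])
plan(m+.058*z,[a-np.pi,0,-1.6863])
E
```

```text
w3 axis [6.028e-01 9.990e-02 1.159e-01 1.000e-04] len 0.1051 mid [0.5991 0.0631 0.0999] port n 0 nan face n 0 -0.0 port t nan
t 11.25 pos [0.6118 0.0939 0.0419] rpy [-3.0029e+00 -7.0000e-04 -1.6864e+00] q [ 0.45  0.46 -0.36  0.13 -0.64 -0.67] F [0.8 0.3 0.1] w 0.0854 g 0.0
turn/5deg [ 0.01 -0.01 -0.  ] | shift/40mm now-axes [-0.003  0.017 -0.02 ] | in target axes [-0.003  0.017 -0.02 ]
  return _methods._mean(a, axis=axis, dtype=dtype,
  ret = ret.dtype.type(ret / rcount)
m4.py:18: RuntimeWarning: Mean of empty slice.
  print(tag,'axis',x.round(4),'len',(hi-lo).round(4),'mid',mid.round(4),'port n',k.sum(),np.degrees(np.mean(ang)).round(1),'face n',k2.sum(),np.degrees(np.arctan2(-pc[0],pc[2])).round(1),'port t',(t[k].mean()-(lo+hi)/2).round(4))
```

Call:
send_rows(
  motion=[
    [[0, 0, 0], [0, 0.02, 0], 0.4],
    [[0, 0, 0], [0, 0, 0], 0.2],
    [[0, 0, 0], [0, 0, 0], 0.1],
    [[0, 0, 0], [0, 0, 0], 0.05],
    [[0, 0, 0], [0, 0, 0], 0],
    [[0, 0, 0], [0, 0, 0], -0.1],
    [[0, 0, 0], [0, 0, 0], -1],
    [[0, 0, 0], [0, 0, 0], -1],
    [[0, 0, 0], [0, 0, 0], -1],
  ],
  squeeze=28,
)

```text
time_s: 12.15
ee_pos: [0.6105, 0.094, 0.0423]
ee_rot: [-3.003, -0.0, -1.687]
contact_force: [-5.4, 1.8, 4.8]
gripper_width: 0.0409
grasp_force: 28.4
```

Call:
send_rows(
  motion=[
    [[0, 0, 0], [0, -0.01, -0.1], -1],
    [[0, 0, 0], [0, -0.03, -0.2], -1],
    [[0, 0, 0], [0, -0.06, -0.4], -1],
    [[0, 0, 0], [0, -0.08, -0.6], -1],
    [[0, 0, 0], [0, -0.11, -0.8], -1],
    [[0, 0, 0], [0, -0.08, -0.6], -1],
    [[0, 0, 0], [0, -0.06, -0.4], -1],
    [[0, 0, 0], [0, 0, 0], -1],
    [[0, 0, 0], [0, 0, 0], -1],
  ],
)

```text
time_s: 13.05
ee_pos: [0.6102, 0.0938, 0.1665]
ee_rot: [-3.004, -0.0, -1.687]
contact_force: [0.8, -0.5, -3.0]
gripper_width: 0.041
grasp_force: 29.0
```

```bash
cat > m5.py <<'E'
from h import *
from scipy.optimize import least_squares
def held():
    """barrel axis in tool frame (mm, rad) from the wrist camera, near the grasp point"""
    s=r.sense();R=Ro.from_euler('xyz',s['ee_rot']); im,d,P=cloud('wrist'); Q=R.inv().apply(P.reshape(-1,3)-s['ee_pos'])
    b=Q[(abs(Q[:,1])<.03)&(Q[:,2]>-.095)&(Q[:,2]<-.05)&(Q[:,0]>.015)&(Q[:,0]<.11)]
    def f(p):
        a=np.array([0,p[0],p[1]]);d=np.array([1,p[2],p[3]]);d/=np.linalg.norm(d);w=b-a
        return np.linalg.norm(w-np.outer(w@d,d),axis=1)-.021
    x=least_squares(f,[0,-.058,0,0],loss='cauchy',f_scale=.001).x
    k=abs(f(x))<.003; print('held n',k.sum(),'y,z mm',(x[:2]*1000).round(1),'slopes',x[2:].round(4),'plain end x mm',np.percentile(b[k][:,0],99.7)*1000)
    return im,x
if __name__=='__main__':
    im,x=held(); plan([0.46,-.11,.16],[np.pi,0,-1.623])
E
python3 m5.py
```

```text
held n 19712 y,z mm [ -0.3 -58.1] slopes [-0.0011  0.001 ] plain end x mm 84.66968277905393
t 13.1 pos [0.6097 0.0936 0.1656] rpy [-3.0053e+00 -1.2000e-03 -1.6872e+00] q [ 0.46  0.32 -0.21  0.09 -0.93 -0.62] F [ 0.7 -0.4 -3.7] w 0.0411 g 28.964727222919464
turn/5deg [-1.56 -0.06 -0.73] | shift/40mm now-axes [ 5.491  3.118 -0.279] | in target axes [5.28  3.473 0.14 ]
```

```bash
cat > tgt.py <<'E'
from h import *
import sys
def tgt(dz,lean=-22.3,seat=(.4565,-.111,.1),zb=.0581,yb=.0003,xb=0.0):
    a=np.radians(lean); rpy=[(a-np.pi+np.pi)%(2*np.pi)-np.pi,0,-np.pi/2-.052]
    R=Ro.from_euler('xyz',rpy); p=np.array(seat)+R.apply([xb,yb,zb])+[0,0,dz]; plan(p,rpy); print('target',p.round(4),np.round(rpy,3),'up in tool',R.inv().apply([0,0,1]).round(3))
if __name__=='__main__': tgt(float(sys.argv[1]))
E
python3 tgt.py 0.1
```

```text
t 13.1 pos [0.6097 0.0936 0.1656] rpy [-3.0053e+00 -1.2000e-03 -1.6872e+00] q [ 0.46  0.32 -0.21  0.09 -0.93 -0.62] F [ 0.7 -0.4 -3.7] w 0.0411 g 28.964727222919464
turn/5deg [-6.02  0.08 -0.74] | shift/40mm now-axes [ 5.562  3.8   -0.028] | in target axes [5.308 3.627 2.008]
target [ 0.4342 -0.1098  0.1464] [ 2.752  0.    -1.623] up in tool [-0.     0.379 -0.925]
```

Call:
send_rows(
  motion=[
    [[0, 0, 0], [0.4, 0.3, -0.2], -1],
    [[0, 0, 0], [0.8, 0.54, -0.2], -1],
    [[0, 0, 0], [0.8, 0.54, 0], -1],
    [[0, 0, 0], [0.8, 0.54, 0], -1],
    [[0, 0, 0], [0.8, 0.54, 0], -1],
    [[0, 0, 0], [0.8, 0.54, 0], -1],
    [[0, 0, 0], [0.8, 0.54, 0], -1],
    [[0, 0, 0], [0.36, 0.26, 0], -1],
    [[-0.6, 0, -0.37], [0, 0, 0], -1],
    [[-0.9, 0, -0.37], [0, 0, 0], -1],
    [[-0.9, 0, 0], [0, 0, 0], -1],
    [[-0.9, 0, 0], [0, 0, 0], -1],
  ],
)

```text
time_s: 14.3
ee_pos: [0.4328, -0.1094, 0.1612]
ee_rot: [2.988, -0.005, -1.623]
contact_force: [-0.1, 0.1, -2.8]
gripper_width: 0.041
grasp_force: 29.2
```

Call:
send_rows(
  motion=[
    [[-0.9, 0, 0], [0, 0, 0], -1],
    [[-0.9, 0, 0], [0, 0, 0], -1],
    [[-0.9, 0, 0], [0, 0, 0], -1],
    [[0, 0, 0], [0, 0, 0], -1],
    [[0, 0, 0], [0, 0, 0], -1],
  ],
)

```text
time_s: 14.8
ee_pos: [0.4329, -0.1092, 0.1606]
ee_rot: [2.755, -0.006, -1.623]
contact_force: [-0.1, 0.0, -1.4]
gripper_width: 0.0415
grasp_force: 29.3
```

```bash
python3 m5.py | head -1; python3 tgt.py 0.06
```

```text
held n 19742 y,z mm [ -0.2 -58.2] slopes [-0.0016  0.0007] plain end x mm 84.67756732882437
t 14.85 pos [ 0.4327 -0.1092  0.1613] rpy [ 2.7559 -0.0056 -1.6225] q [ 0.08  0.34 -0.2  -0.05 -1.41 -0.12] F [ 0.1  0.1 -2.5] w 0.0416 g 29.265806078910828
turn/5deg [-0.04 -0.06 -0.02] | shift/40mm now-axes [ 0.005 -0.553  1.258] | in target axes [ 0.013 -0.557  1.256]
target [ 0.4342 -0.1098  0.1064] [ 2.752  0.    -1.623] up in tool [-0.     0.379 -0.925]
```

Call:
send_rows(
  motion=[
    [[0, -0.06, 0], [0, -0.2, 0.45], -1],
    [[0, 0, 0], [0, -0.35, 0.8], -1],
    [[0, 0, 0], [0, -0.19, 0.46], -1],
    [[0, 0, 0], [0, -0.19, 0.46], -1],
    [[0, 0, 0], [0, 0, 0], -1],
    [[0, 0, 0], [0, 0, 0], -1],
  ],
)

```text
time_s: 15.45
ee_pos: [0.4351, -0.1097, 0.0685]
ee_rot: [2.758, -0.001, -1.624]
contact_force: [1.1, 0.4, -1.3]
gripper_width: 0.0411
grasp_force: 29.2
```

```bash
python3 tgt.py 0.0; python3 - <<'E'
from h import *
im,d,P=cloud('wrist');np.savez('w4.npz',im=im,d=d,P=P);save(im,'w4.png')
im,d,P=cloud('scene');np.savez('s4.npz',im=im,d=d,P=P)
E
```

```text
t 15.45 pos [ 0.4351 -0.1097  0.0685] rpy [ 2.7576e+00 -1.0000e-03 -1.6238e+00] q [ 0.08  0.45 -0.3  -0.05 -1.21 -0.1 ] F [ 1.1  0.4 -1.3] w 0.0411 g 29.199765622615814
turn/5deg [-0.06 -0.01 -0.01] | shift/40mm now-axes [ 0.005 -0.186  0.521] | in target axes [ 0.006 -0.189  0.52 ]
target [ 0.4342 -0.1098  0.0464] [ 2.752  0.    -1.623] up in tool [-0.     0.379 -0.925]
```

View pics/w4.png

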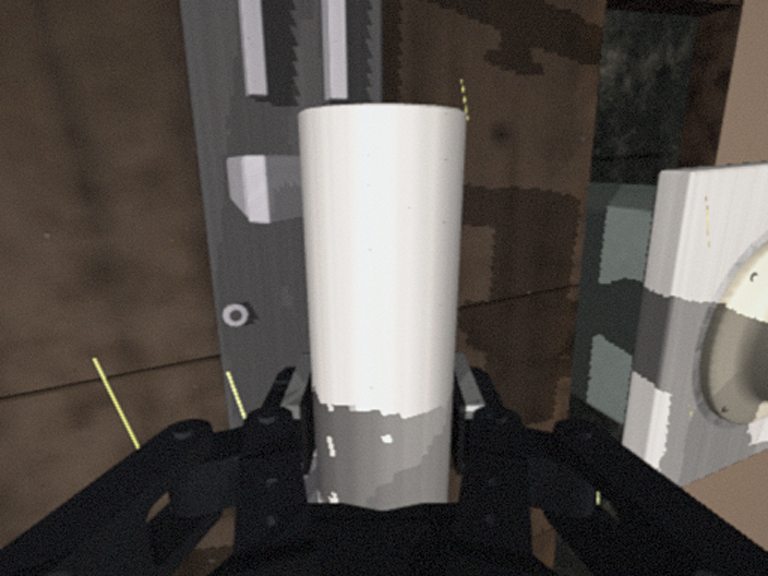

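The barrel is held 22 mm above the seat, spanning (300–465, 105–500), with the +x arm of the stop-side V block visible at (262,188). Now I'll lower it gently.

Call:
send_rows(
  motion=[
    [[-0.06, 0, 0], [0, -0.07, 0.18], -1],
    [[0, 0, 0], [0, -0.06, 0.16], -1],
    [[0, 0, 0], [0, -0.025, 0.07], -1],
    [[0, 0, 0], [0, 0, 0.02], -1],
    [[0, 0, 0], [0, 0, 0], -1],
    [[0, 0, 0], [0, 0, 0], -1],
  ],
)

```text
time_s: 16.15
ee_pos: [0.4346, -0.1095, 0.0494]
ee_rot: [2.752, -0.001, -1.624]
contact_force: [-0.4, 0.9, -2.6]
gripper_width: 0.0413
grasp_force: 29.3
```

```bash
python3 tgt.py 0.0
```

```text
t 16.15 pos [ 0.4346 -0.1095  0.0494] rpy [ 2.7516e+00 -7.0000e-04 -1.6243e+00] q [ 0.08  0.48 -0.31 -0.05 -1.17 -0.1 ] F [-0.4  0.9 -2.6] w 0.0413 g 29.27895963191986
turn/5deg [ 0.01 -0.   -0.02] | shift/40mm now-axes [ 0.009 -0.022  0.074] | in target axes [ 0.009 -0.022  0.075]
target [ 0.4342 -0.1098  0.0464] [ 2.752  0.    -1.623] up in tool [-0.     0.379 -0.925]
```

Remaining 3 mm; go down in ~1 mm steps while watching force.

Call:
send_rows(
  motion=[
    [[0, 0, 0], [0.01, -0.01, 0.023], -1],
    [[0, 0, 0], [0, -0.005, 0.015], -1],
    [[0, 0, 0], [0, 0, 0], -1],
    [[0, 0, 0], [0, 0, 0], -1],
  ],
)

```text
time_s: 16.55
ee_pos: [0.4344, -0.1099, 0.0478]
ee_rot: [2.751, -0.001, -1.624]
contact_force: [-0.8, -0.5, -3.1]
gripper_width: 0.0408
grasp_force: 29.3
```

Call:
send_rows(
  motion=[
    [[0, 0, 0], [0, -0.006, 0.018], -1],
    [[0, 0, 0], [0, 0, 0], -1],
    [[0, 0, 0], [0, 0, 0], -1],
  ],
)

```text
time_s: 16.85
ee_pos: [0.4343, -0.1099, 0.047]
ee_rot: [2.751, -0.001, -1.624]
contact_force: [0.4, -0.3, -2.6]
gripper_width: 0.0412
grasp_force: 29.3
```

```bash
python3 tgt.py 0.0
```

```text
t 16.85 pos [ 0.4343 -0.1099  0.047 ] rpy [ 2.7513e+00 -7.0000e-04 -1.6243e+00] q [ 0.08  0.48 -0.31 -0.05 -1.16 -0.1 ] F [ 0.4 -0.3 -2.6] w 0.0412 g 29.27937000989914
turn/5deg [ 0.01 -0.   -0.02] | shift/40mm now-axes [-0.001 -0.004  0.015] | in target axes [-0.001 -0.004  0.015]
target [ 0.4342 -0.1098  0.0464] [ 2.752  0.    -1.623] up in tool [-0.     0.379 -0.925]
```

Call:
send_rows(
  motion=[
    [[0, 0, 0], [0, -0.005, 0.014], -1],
    [[0, 0, 0], [0, 0, 0], -1],
    [[0, 0, 0], [0, 0, 0], -1],
  ],
)

```text
time_s: 17.15
ee_pos: [0.4342, -0.1099, 0.0465]
ee_rot: [2.751, -0.001, -1.624]
contact_force: [-0.2, -0.5, -1.8]
gripper_width: 0.0412
grasp_force: 29.4
```

Call:
send_rows(
  motion=[
    [[0, 0, 0], [0, -0.005, 0.014], -1],
    [[0, 0, 0], [0, 0, 0], -1],
    [[0, 0, 0], [0, 0, 0], -1],
  ],
)

```text
time_s: 17.45
ee_pos: [0.4341, -0.1099, 0.0463]
ee_rot: [2.751, -0.001, -1.624]
contact_force: [-1.6, 0.3, 2.0]
gripper_width: 0.0411
grasp_force: 29.7
```

Contact is light (about 5 N), so I'll release.

Call:
send_rows(
  motion=[
    [[0, 0, 0], [0, 0, 0], -1],
    [[0, 0, 0], [0, 0, 0], 0],
    [[0, 0, 0], [0, 0, 0], 0.05],
    [[0, 0, 0], [0, 0, 0], 0.15],
    [[0, 0, 0], [0, 0, 0], 0.4],
    [[0, 0, 0], [0, 0, 0], 0.7],
    [[0, 0, 0], [0, 0, 0], 0.7],
    [[0, 0, 0], [0, 0, 0], 0.7],
  ],
  squeeze=20,
)

```text
time_s: 18.25
ee_pos: [0.4343, -0.1099, 0.0458]
ee_rot: [2.751, -0.001, -1.624]
contact_force: [0.2, 0.4, -0.3]
gripper_width: 0.0729
grasp_force: 0.0
```

```bash
python3 m5.py; python3 - <<'E'
from h import *
im,d,P=cloud('scene');np.savez('s5.npz',im=im,d=d,P=P);save(im[150:300,200:370],'s5.png',4)
E
```

```text
held n 20219 y,z mm [  0.4 -58.4] slopes [-0.0045  0.0003] plain end x mm 84.68258791732833
t 18.3 pos [ 0.4343 -0.1099  0.0458] rpy [ 2.7514e+00 -6.0000e-04 -1.6243e+00] q [ 0.08  0.48 -0.32 -0.05 -1.16 -0.1 ] F [-0.6  0.4 -0.1] w 0.0724 g 0.0
turn/5deg [ 4.47 -0.   -0.02] | shift/40mm now-axes [-0.029  0.492 -2.886] | in target axes [-0.03  -0.643 -2.856]
```

View pics/s5.png

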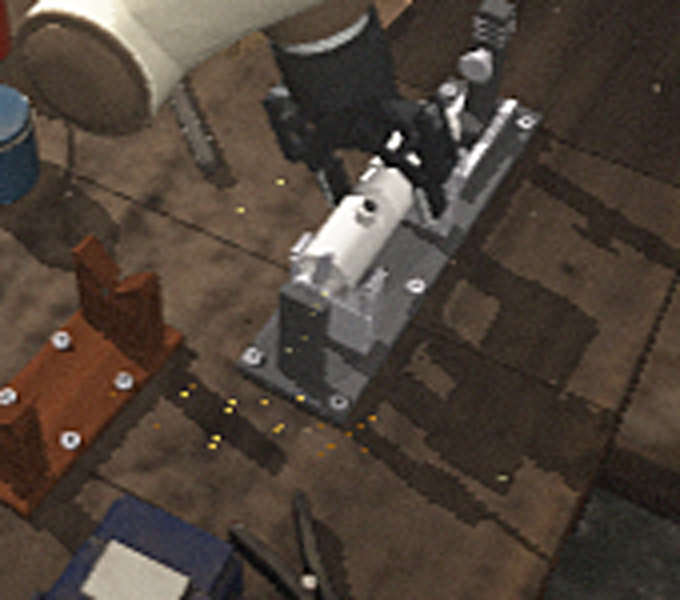

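The barrel lies in both Vs with its port at about (370,208), pointing up. Fingers are open, so I'll retract along the tool axis and then verify from above.

Call:
send_rows(
  motion=[
    [[0, 0, 0], [0, 0, 0], 1],
    [[0, 0, 0], [0, 0, -0.2], 1],
    [[0, 0, 0], [0, 0, -0.5], 1],
    [[0, 0, 0], [0, 0, -0.8], 1],
    [[0, 0, 0], [0, 0, -1], 1],
    [[0, 0, 0], [0, 0, -1], 1],
    [[0, 0, 0], [0, 0, -1], 1],
    [[1, 0, 0], [0, 0, 0], 1],
    [[1, 0, 0], [0, 0, 0], 1],
    [[1, 0, 0], [0, 0, 0], 1],
    [[1, 0, 0], [0, 0, 0], 1],
    [[0.47, 0, 0], [0, 0, 0], 1],
  ],
)

```text
time_s: 19.55
ee_pos: [0.5018, -0.1135, 0.2137]
ee_rot: [-3.138, -0.0, -1.624]
contact_force: [0.9, -1.2, 0.5]
gripper_width: 0.0854
grasp_force: 0.0
```

```bash
python3 - <<'E'
from h import *
plan([.4565,-.17,.30],[np.pi,0,-1.623])
E
```

```text
t 19.55 pos [ 0.5018 -0.1135  0.2137] rpy [-3.1376e+00 -4.0000e-04 -1.6242e+00] q [ 0.09  0.18 -0.23  0.   -1.15 -0.15] F [ 0.9 -1.2  0.5] w 0.0854 g 0.0
turn/5deg [-0.05 -0.   -0.01] | shift/40mm now-axes [ 1.472  1.046 -2.161] | in target axes [ 1.47   1.056 -2.157]
```

Call:
send_rows(
  motion=[
    [[0, 0, 0], [0.6, 0.35, -0.5], 1],
    [[0, 0, 0], [0.6, 0.35, -0.5], 1],
    [[0, 0, 0], [0.6, 0.35, -0.4], 1],
    [[0, 0, 0], [0, 0, 0], 1],
    [[0, 0, 0], [0, 0, 0], 1],
  ],
)

```text
time_s: 20.05
ee_pos: [0.4567, -0.1832, 0.269]
ee_rot: [-3.14, -0.0, -1.626]
contact_force: [-0.2, 0.1, 0.1]
gripper_width: 0.0854
grasp_force: 0.0
```

```bash
cat > chk.py <<'E'
from h import *
from m4 import barrel
im,d,P=cloud('wrist');np.savez('w6.npz',im=im,d=d,P=P);save(im,'w6.png')
mid,dv=barrel(P,np.array([.4565,-.111,.1]),'w6')
c=np.array([.4565,-.111,.1]); yv=np.array([.052,.9986,0]); xv=np.array([.9986,-.052,0])
print('mid in seat',((mid-c)@xv).round(4),((mid-c)@yv).round(4),(mid-c)[2].round(4),'yaw err',(dv[0]-.052).round(4),'plain end',(mid-.085*dv).round(4))
w=P.reshape(-1,3)-mid; x=w@xv;y=w@yv;z=w[:,2]; rr=np.hypot(x,z)
m=(abs(y-.102)<.012)&(rr>.03)&(rr<.06)&(abs(x)<.035)&(z>.02); a=np.arctan2(-x,z)[m]; print('index',m.sum(),np.median(a).round(3),a.mean().round(3))
for lo in(.03,.04,.048):
    s=m&(rr>lo)&(rr<lo+.008); print(lo,s.sum(),np.percentile(np.arctan2(-x,z)[s],[5,95]).mean().round(3))
m=(abs(x+.001)<.016)&(y<-.1)&(y>-.26)&(z>.035)&(z<.055)
q=P.reshape(-1,3)[m]; print('stop post top',len(q),q.mean(0).round(4),np.percentile(q,[3,97],axis=0).round(4).tolist())
m=(abs(x)<.013)&(y<-.086)&(y>-.20)&(z>-.01)&(z<.02); q=y[m]; print('stop disc y',m.sum(),np.percentile(q,[50,90,99]).round(4) if m.any() else '')
E
python3 chk.py
```

```text
w6 axis [4.566e-01 9.990e-02 5.260e-02 2.000e-04] len 0.1939 mid [ 0.4572 -0.0987  0.0999] port n 51 11.6 face n 50 11.9 port t 0.0309
mid in seat 0.0001 0.0123 -0.0001 yaw err 0.0006 plain end [ 0.4528 -0.1836  0.0999]
index 14 0.172 0.174Traceback (most recent call last):
  File "chk.py", line 10, in <module>
    s=m&(rr>lo)&(rr<lo+.008); print(lo,s.sum(),np.percentile(np.arctan2(-x,z)[s],[5,95]).mean().round(3))
                                               ~~~~~~~~~~~~~^^^^^^^^^^^^^^^^^^^^^^^^^^^^
    return _quantile_unchecked(
        a, q, axis, out, overwrite_input, method, keepdims, weights)
    return _ureduce(a,
                    func=_quantile_ureduce_func,
    ...<5 lines>...
                    overwrite_input=overwrite_input,
                    method=method)
    r = func(a, **kwargs)
    result = _quantile(arr,
                       quantiles=q,
    ...<2 lines>...
                       out=out,
                       weights=wgt)
    slices_having_nans = np.isnan(arr[-1, ...])
                                  ~~~^^^^^^^^^
IndexError: index -1 is out of bounds for axis 0 with size 0
```

View pics/w6.png

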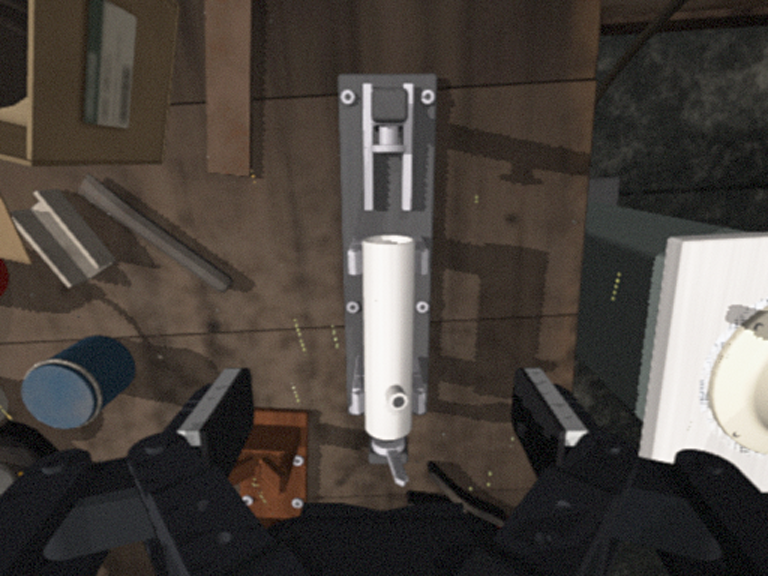

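The barrel is centred in the Vs (0.1 mm off in x and z). Its port at (397,398) and the index finger at (398,468) lean alike, at about 0.20 and 0.18 rad. The stop post is at (389,105) and its disc at (387,148). Now to measure the stop.

```bash
cat > m7.py <<'E'
from h import *
def stop(fn,cam=True):
    P=np.load(fn)['P'].reshape(-1,3)
    c=np.array([.4566,-.1107,.1]); yv=np.array([.0524,.9986,0]); xv=np.array([.9986,-.0524,0]); w=P-c; x=w@xv;y=w@yv;z=w[:,2]
    m=(np.hypot(x,z)<.023)&(y<0)&(y>-.098)&(z>0); e=np.percentile(y[m],.5)
    m=(abs(x)<.02)&(y<-.1)&(y>-.25)&(z>.04)&(z<.052); p=np.c_[x,y,z][m]
    m=(abs(x)<.012)&(y<-.09)&(y>-.2)&(z>-.006)&(z<.016); dd=np.c_[x,y,z][m]
    print(fn,'end y',e.round(4),'post',len(p),np.percentile(p,[3,50,97],axis=0).round(4).tolist(),'disc',len(dd),np.percentile(dd,[2,50,98],axis=0).round(4).tolist() if len(dd) else '')
    if len(dd): print(np.histogram(dd[:,1],np.arange(-.2,-.09,.004)))
if __name__=='__main__':
    stop('w6.npz'); 
    im,d,P=cloud('top');np.savez('t6.npz',P=P); stop('t6.npz')
E
python3 m7.py
```

```text
w6.npz end y -0.085 post 553 [[-0.0112, -0.1881, 0.043], [0.0001, -0.1786, 0.0459], [0.0114, -0.1698, 0.0476]] disc 270 [[-0.0103, -0.1691, -0.0026], [0.0001, -0.1584, 0.0066], [0.0107, -0.1512, 0.0132]]
(array([ 0,  0,  0,  0,  0,  0,  0, 18, 48, 48, 48, 88, 20,  0,  0,  0,  0,
        0,  0,  0,  0,  0,  0,  0,  0,  0,  0]), array([-0.2  , -0.196, -0.192, -0.188, -0.184, -0.18 , -0.176, -0.172,
       -0.168, -0.164, -0.16 , -0.156, -0.152, -0.148, -0.144, -0.14 ,
       -0.136, -0.132, -0.128, -0.124, -0.12 , -0.116, -0.112, -0.108,
       -0.104, -0.1  , -0.096, -0.092]))Traceback (most recent call last):
  File "m7.py", line 12, in <module>
    im,d,P=cloud('top');np.savez('t6.npz',P=P); stop('t6.npz')
                                                ~~~~^^^^^^^^^^
  File "m7.py", line 5, in stop
    m=(np.hypot(x,z)<.023)&(y<0)&(y>-.098)&(z>0); e=np.percentile(y[m],.5)
                                                    ~~~~~~~~~~~~~^^^^^^^^^
    return _quantile_unchecked(
        a, q, axis, out, overwrite_input, method, keepdims, weights)
    return _ureduce(a,
                    func=_quantile_ureduce_func,
    ...<5 lines>...
                    overwrite_input=overwrite_input,
                    method=method)
    r = func(a, **kwargs)
    result = _quantile(arr,
                       quantiles=q,
    ...<2 lines>...
                       out=out,
                       weights=wgt)
    slices_having_nans = np.isnan(arr[-1, ...])
                                  ~~~^^^^^^^^^
IndexError: index -1 is out of bounds for axis 0 with size 0
```

```bash
python3 - <<'E'
from h import *
plan([.4472,-.2894,.073],[np.pi,0,-1.623])
E
```

```text
t 20.15 pos [ 0.4567 -0.1826  0.2678] rpy [ 3.1404e+00 -2.0000e-04 -1.6240e+00] q [-0.05  0.11 -0.18  0.   -1.28 -0.  ] F [-0.6  0.2 -0.1] w 0.0852 g 0.0
turn/5deg [ 0.01 -0.   -0.01] | shift/40mm now-axes [2.679 0.09  4.87 ] | in target axes [2.68  0.099 4.869]
```

Call:
send_rows(
  motion=[
    [[0, 0, 0], [0.9, 0.03, 0], 1],
    [[0, 0, 0], [0.9, 0.03, 0], 1],
    [[0, 0, 0], [0.88, 0.04, 0.4], 1],
    [[0, 0, 0], [0, 0, 0.9], 1],
    [[0, 0, 0], [0, 0, 0.9], 1],
    [[0, 0, 0], [0, 0, 0.9], 1],
    [[0, 0, 0], [0, 0, 0.7], 1],
    [[0, 0, 0], [0, 0, 0], 1],
    [[0, 0, 0], [0, 0, 0], 1],
  ],
)

```text
time_s: 21.05
ee_pos: [0.4476, -0.2897, 0.1163]
ee_rot: [3.14, -0.001, -1.623]
contact_force: [0.9, -0.1, 1.2]
gripper_width: 0.0852
grasp_force: 0.0
```

```bash
python3 - <<'E'
from h import *
plan([.4472,-.2894,.073],[np.pi,0,-1.623])
im,d,P=cloud('wrist');np.savez('w7.npz',im=im,d=d,P=P)
from m7 import stop; stop('w7.npz')
E
```

```text
t 21.05 pos [ 0.4476 -0.2897  0.1163] rpy [ 3.1401e+00 -1.0000e-03 -1.6228e+00] q [-0.27  0.3  -0.33  0.   -0.94  0.22] F [ 0.9 -0.1  1.2] w 0.0852 g 0.0
turn/5deg [ 0.02 -0.01  0.  ] | shift/40mm now-axes [-0.009  0.01   1.082] | in target axes [-0.008  0.011  1.082]
w7.npz end y -0.0861 post 1451 [[-0.0111, -0.1894, 0.0416], [-0.0, -0.1814, 0.0459], [0.0107, -0.171, 0.0472]] disc 345 [[-0.0111, -0.1897, -0.0057], [-0.0002, -0.1892, 0.0057], [0.0109, -0.1868, 0.0151]]
(array([  0,   0, 328,  12,   0,   0,   0,   0,   0,   0,   0,   2,   3,
         0,   0,   0,   0,   0,   0,   0,   0,   0,   0,   0,   0,   0,
         0]), array([-0.2  , -0.196, -0.192, -0.188, -0.184, -0.18 , -0.176, -0.172,
       -0.168, -0.164, -0.16 , -0.156, -0.152, -0.148, -0.144, -0.14 ,
       -0.136, -0.132, -0.128, -0.124, -0.12 , -0.116, -0.112, -0.108,
       -0.104, -0.1  , -0.096, -0.092]))
```

Call:
send_rows(
  motion=[
    [[0, 0, 0], [0, 0.01, 0.4], 1],
    [[0, 0, 0], [0, 0, 0.4], 1],
    [[0, 0, 0], [0, 0, 0.28], 0.6],
    [[0, 0, 0], [0, 0, 0], 0],
    [[0, 0, 0], [0, 0, 0], -0.3],
    [[0, 0, 0], [0, 0, 0], -0.4],
    [[0, 0, 0], [0, 0, 0], -0.5],
    [[0, 0, 0], [0, 0, 0], -1],
    [[0, 0, 0], [0, 0, 0], -1],
    [[0, 0, 0], [0, 0, 0], -1],
  ],
  squeeze=30,
)

```text
time_s: 22.1
ee_pos: [0.4467, -0.2902, 0.0744]
ee_rot: [-3.141, -0.001, -1.624]
contact_force: [-2.6, 0.9, 6.0]
gripper_width: 0.0237
grasp_force: 32.1
```

Call:
send_rows(
  motion=[
    [[0, 0, 0], [-0.1, 0, 0], -1],
    [[0, 0, 0], [-0.2, 0, 0], -1],
    [[0, 0, 0], [-0.25, 0, 0], -1],
    [[0, 0, 0], [-0.25, 0, 0], -1],
    [[0, 0, 0], [-0.25, 0, 0], -1],
    [[0, 0, 0], [-0.2, 0, 0], -1],
    [[0, 0, 0], [-0.1, 0, 0], -1],
    [[0, 0, 0], [-0.05, 0, 0], -1],
    [[0, 0, 0], [0, 0, 0], -1],
    [[0, 0, 0], [0, 0, 0], -1],
  ],
)

```text
time_s: 23.1
ee_pos: [0.4497, -0.2342, 0.0744]
ee_rot: [-3.141, -0.001, -1.624]
contact_force: [-2.5, 0.4, 7.0]
gripper_width: 0.0235
grasp_force: 32.2
```

```bash
python3 - <<'E'
from h import *
im,d,P=cloud('wrist');np.savez('w8.npz',im=im,d=d,P=P);save(im,'w8.png')
c=np.array([.4566,-.1107,.1]); yv=np.array([.0524,.9986,0]); xv=np.array([.9986,-.0524,0])
s=r.sense();print(s['ee_pos'],s['contact_force'],s['gripper_width'],'tcp y in fixture',(s['ee_pos']-c)@yv)
w=P.reshape(-1,3)-c;x=w@xv;y=w@yv;z=w[:,2]
m=(np.hypot(x,z)<.023)&(y<0)&(y>-.084)&(z>.012);print('barrel vis y',np.percentile(y[m],[.5,5]) if m.any() else None)
m=(abs(x)<.01)&(y<-.1)&(y>-.15)&(z>.03)&(z<.052);print('post',m.sum(),np.percentile(y[m],[2,50,98]) if m.any() else None)
E
```

```text
[ 0.44971342 -0.23421065  0.07443695] [-2.52612235  2.30415694  6.66603676] 0.023599551332365198 tcp y in fixture -0.12369859116817934
barrel vis y [-0.08394703 -0.08343956]
post 2653 [-0.13371463 -0.12860848 -0.11486908]
```

View pics/w8.png

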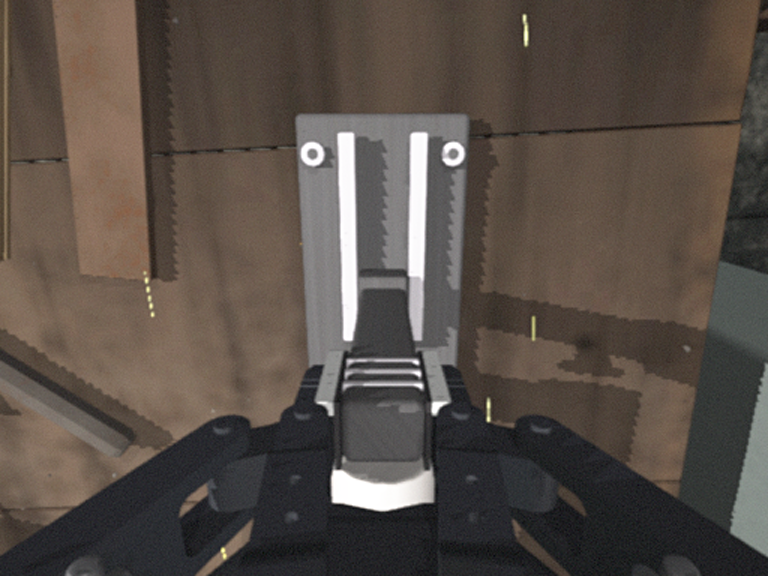

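The stop post is held at (383,420) and has moved 56 mm with the hand, leaving about 10 mm of gap. Advance gently.

Call:
send_rows(
  motion=[
    [[0, 0, 0], [-0.05, 0, 0], -1],
    [[0, 0, 0], [-0.06, 0, 0], -1],
    [[0, 0, 0], [-0.05, 0, 0], -1],
    [[0, 0, 0], [-0.03, 0, 0], -1],
    [[0, 0, 0], [-0.02, 0, 0], -1],
    [[0, 0, 0], [-0.01, 0, 0], -1],
    [[0, 0, 0], [0, 0, 0], -1],
    [[0, 0, 0], [0, 0, 0], -1],
  ],
)

```text
time_s: 23.95
ee_pos: [0.4501, -0.2259, 0.0744]
ee_rot: [-3.141, -0.002, -1.624]
contact_force: [-3.2, -1.7, 6.4]
gripper_width: 0.0234
grasp_force: 32.1
```

Call:
send_rows(
  motion=[
    [[0, 0, 0], [-0.01, 0, 0], -1],
    [[0, 0, 0], [0, 0, 0], -1],
  ],
)

```text
time_s: 24.15
ee_pos: [0.4501, -0.2255, 0.0744]
ee_rot: [-3.141, -0.002, -1.624]
contact_force: [-2.3, -2.5, 5.4]
gripper_width: 0.024
grasp_force: 32.1
```

Call:
send_rows(
  motion=[
    [[0, 0, 0], [-0.01, 0, 0], -1],
    [[0, 0, 0], [0, 0, 0], -1],
  ],
)

```text
time_s: 24.35
ee_pos: [0.4502, -0.2251, 0.0744]
ee_rot: [-3.141, -0.002, -1.624]
contact_force: [-3.0, -2.1, 6.4]
gripper_width: 0.024
grasp_force: 32.1
```

Call:
send_rows(
  motion=[
    [[0, 0, 0], [0, 0, 0], -0.4],
    [[0, 0, 0], [0, 0, 0], 0],
    [[0, 0, 0], [0, 0, 0], 0.6],
    [[0, 0, 0], [0, 0, 0], 1],
    [[0, 0, 0], [0, 0, 0], 1],
    [[0, 0, 0], [0, 0, -0.4], 1],
    [[0, 0, 0], [0, 0, -0.9], 1],
    [[0, 0, 0], [0, 0, -1], 1],
    [[0, 0, 0], [0, 0, -1], 1],
    [[0, 0, 0], [0.7, 0, -0.9], 1],
    [[0, 0, 0], [0, 0, 0], 1],
    [[0, 0, 0], [0, 0, 0], 1],
  ],
)

```text
time_s: 25.55
ee_pos: [0.4488, -0.2525, 0.2415]
ee_rot: [-3.14, -0.0, -1.626]
contact_force: [-0.5, -0.0, -1.0]
gripper_width: 0.0857
grasp_force: 0.0
```

```bash
cat > fin.py <<'E'
from h import *
import sys
from m4 import barrel
im,d,P=cloud('wrist');np.savez(sys.argv[1]+'.npz',im=im,d=d,P=P)
c=np.array([.4566,-.1107,.1]); yv=np.array([.0524,.9986,0]); xv=np.array([.9986,-.0524,0])
w=P.reshape(-1,3)-c;x=w@xv;y=w@yv;z=w[:,2]; s=r.sense(); print(s['time_s'],s['ee_pos'],s['contact_force'].round(1))
m=(abs(x)<.01)&(y<-.08)&(y>-.15)&(z>.035)&(z<.052);print('post top y',m.sum(),np.percentile(y[m],[2,50,98]).round(4),'centre',np.percentile(y[m],[2,98]).mean().round(4))
# profile along y on the centreline: barrel top (z .021) then disc top (z .013)
for a in np.arange(-.102,-.070,.002):
    k=(abs(x)<.004)&(y>=a)&(y<a+.002)&(z<.035)&(z>-.09); print(round(a+.001,3),k.sum(),np.median(z[k]).round(4) if k.any() else '',end=' | ')
barrel(P,np.array([.4566,-.111,.1]),'\n')
v,u=np.where((np.hypot(*(P[...,:2]-[.4521,-.196]).transpose(2,0,1))<.03)); 
if len(v): save(im[max(0,v.min()-10):v.max()+60,max(0,u.min()-30):u.max()+30],sys.argv[1]+'.png',5)
E
python3 fin.py w9
```

```text
25.6 [ 0.44810848 -0.25197529  0.24027949] [-0.2  0.4 -1.4]
post top y 434 [-0.1243 -0.1166 -0.1052] centre -0.1147
-0.101 0  | -0.099 0  | -0.097 0  | -0.095 0  | -0.093 0  | -0.091 8 0.0124 | -0.089 13 0.013 | -0.087 7 0.0131 | -0.085 13 0.0202 | -0.083 14 0.0206 | -0.081 10 0.0208 | -0.079 12 0.0207 | -0.077 11 0.0208 | -0.075 11 0.0208 | -0.073 34 -0.0113 | -0.071 11 0.0207 | 
 axis [0.4566 0.0999 0.0526 0.0008] len 0.1576 mid [ 0.456  -0.1221  0.0999] port n 140 10.6 face n 77 11.2 port t 0.0465
```

The gap measures about 0.5–1 mm. I'll re-grip and close the last bit, watching for touch.

```bash
python3 -c "
from h import *
plan([.4502,-.2254,.0744],[np.pi,0,-1.623])"
```

```text
t 25.6 pos [ 0.4481 -0.252   0.2403] rpy [ 3.1402e+00  4.0000e-04 -1.6250e+00] q [-0.2   0.17 -0.18 -0.   -1.22  0.14] F [-0.2  0.4 -1.4] w 0.0857 g 0.0
turn/5deg [ 0.02  0.   -0.02] | shift/40mm now-axes [-0.665 -0.022  4.147] | in target axes [-0.666 -0.018  4.147]
```

Call:
send_rows(
  motion=[
    [[0, 0, 0], [-0.66, -0.02, 0], 1],
    [[0, 0, 0], [0, 0, 0.9], 1],
    [[0, 0, 0], [0, 0, 1], 1],
    [[0, 0, 0], [0, 0, 1], 1],
    [[0, 0, 0], [0, 0, 0.9], 1],
    [[0, 0, 0], [0, 0, 0.34], 0.6],
    [[0, 0, 0], [0, 0, 0], 0],
    [[0, 0, 0], [0, 0, 0], -0.3],
    [[0, 0, 0], [0, 0, 0], -0.4],
    [[0, 0, 0], [0, 0, 0], -1],
    [[0, 0, 0], [0, 0, 0], -1],
    [[0, 0, 0], [0, 0, 0], -1],
  ],
)

```text
time_s: 26.8
ee_pos: [0.45, -0.226, 0.0765]
ee_rot: [3.141, -0.001, -1.624]
contact_force: [-5.0, 1.7, 6.1]
gripper_width: 0.0238
grasp_force: 33.0
```

Call:
send_rows(
  motion=[
    [[0, 0, 0], [0, 0, 0], -1],
    [[0, 0, 0], [-0.01, 0, 0], -1],
    [[0, 0, 0], [0, 0, 0], -1],
  ],
)

```text
time_s: 27.1
ee_pos: [0.4501, -0.226, 0.0765]
ee_rot: [3.141, -0.001, -1.624]
contact_force: [-3.5, -0.6, 6.1]
gripper_width: 0.0237
grasp_force: 33.0
```

Call:
send_rows(
  motion=[
    [[0, 0, 0], [-0.01, 0, 0], -1],
    [[0, 0, 0], [0, 0, 0], -1],
  ],
)

```text
time_s: 27.3
ee_pos: [0.4501, -0.2259, 0.0765]
ee_rot: [3.141, -0.001, -1.624]
contact_force: [-4.4, -1.0, 5.4]
gripper_width: 0.0238
grasp_force: 33.0
```

Call:
send_rows(
  motion=[
    [[0, 0, 0], [-0.015, 0, 0], -1],
    [[0, 0, 0], [0, 0, 0], -1],
  ],
)

```text
time_s: 27.5
ee_pos: [0.4501, -0.2253, 0.0765]
ee_rot: [3.141, -0.002, -1.624]
contact_force: [-5.2, -1.5, 5.6]
gripper_width: 0.0239
grasp_force: 33.0
```

Call:
send_rows(
  motion=[
    [[0, 0, 0], [-0.015, 0, 0], -1],
    [[0, 0, 0], [0, 0, 0], -1],
  ],
)

```text
time_s: 27.7
ee_pos: [0.4501, -0.225, 0.0766]
ee_rot: [3.141, -0.002, -1.624]
contact_force: [-4.0, -3.1, 4.4]
gripper_width: 0.0236
grasp_force: 32.9
```

Call:
send_rows(
  motion=[
    [[0, 0, 0], [-0.012, 0, 0], -1],
    [[0, 0, 0], [0, 0, 0], -1],
  ],
)

```text
time_s: 27.9
ee_pos: [0.4501, -0.2247, 0.0766]
ee_rot: [3.141, -0.002, -1.624]
contact_force: [-4.4, -5.1, 3.9]
gripper_width: 0.0238
grasp_force: 32.9
```

The along-axis force rose from about -2 N to -5 N, so the stop is touching. Release and retract.

Call:
send_rows(
  motion=[
    [[0, 0, 0], [0, 0, 0], -0.4],
    [[0, 0, 0], [0, 0, 0], 0],
    [[0, 0, 0], [0, 0, 0], 0.6],
    [[0, 0, 0], [0, 0, 0], 1],
    [[0, 0, 0], [0, 0, 0], 1],
    [[0, 0, 0], [0, 0, -0.4], 1],
    [[0, 0, 0], [0, 0, -0.9], 1],
    [[0, 0, 0], [0, 0, -1], 1],
    [[0, 0, 0], [0, 0, -1], 1],
    [[0, 0, 0], [0.7, 0, -0.9], 1],
    [[0, 0, 0], [0, 0, 0], 1],
    [[0, 0, 0], [0, 0, 0], 1],
  ],
)

```text
time_s: 29.1
ee_pos: [0.4498, -0.2516, 0.244]
ee_rot: [-3.14, -0.0, -1.625]
contact_force: [-0.3, -0.3, -0.8]
gripper_width: 0.0851
grasp_force: 0.0
```

```bash
python3 fin.py w10
```

```text
29.15 [ 0.44907153 -0.25112436  0.24272876] [-0.2  0.8 -0.1]
post top y 421 [-0.1231 -0.1153 -0.1044] centre -0.1137
-0.101 0  | -0.099 0  | -0.097 0  | -0.095 0  | -0.093 0  | -0.091 1 0.0126 | -0.089 16 0.0124 | -0.087 11 0.013 | -0.085 16 0.02 | -0.083 12 0.021 | -0.081 13 0.0209 | -0.079 10 0.0213 | -0.077 13 0.0207 | -0.075 9 0.0211 | -0.073 24 -0.0102 | -0.071 14 0.0211 | 
 axis [4.566e-01 9.990e-02 5.280e-02 1.000e-04] len 0.1596 mid [ 0.4561 -0.1204  0.0999] port n 154 10.6 face n 90 11.8 port t 0.0458
```

```bash
python3 -c "
from station import r
print(r.hand_in())"
```

```text
the job is handed in; nothing more can be done
None
```

The job is handed in, though no verdict was returned. By my last measurements the barrel lies centred in both Vs with its port within about 0.03 rad of the index finger, it is let go, and the stop is touching the plain end.

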